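Repack the gel-casting kit

ROBOT

A 7-joint arm with a two-finger parallel gripper is mounted at the origin on the work surface. World frame = base frame: x ahead of the robot, y to its left, z up, the work surface at z = 0. Lengths are in m, angles in rad, forces in N, time in s.
With the tool pointing down it reaches from about 0.35 to 0.775 m from the base axis. Payload 3.1 kg.
Tool frame: the origin (TCP) lies midway between the tips of the shut fingers; the grasp point (between the pads) lies 19 mm behind it; z points along the fingers, y is the line along which they close (so a half turn about z gives the same grasp; the last joint's range is limited). The gripper opens to 85 mm and grips with 20 to 120 N. Pads are 22 mm wide; open, the fingers measure 114 mm over their backs; the gripper's body (76 mm by 85 mm) begins 54 mm behind the grasp point. The pads swing forward as they close: fully open they stand 13 mm farther back than shut.
Start: joints at [-0.042, 0.311, 0.014, 1.512, -0.004, 1.319, -0.027], TCP at [0.55, 0, 0.231] pointing down, gripper open.
Joint ranges: [-2.7, 2.7], [-0.3, 1.91], [-1.27, 1.3], [0.12, 2.57], [-1.44, 4.58], [0.2, 2.03], [-3.05, 3.05]. Speed limits (rad/s): [2.79, 2.79, 3.14, 3.14, 3.14, 3.14, 3.14].

INTERFACE

Orientations are given as a unit quaternion [x, y, z, w].
In Python, from rig import * gives the robot as it stands.
- The arm moves only by the shell command python3 -m crank 'ROWS' [FORCE]. ROWS is JSON, a list of rows, each an object with "fingers": the gripper command: -1 is fully open, 1 is shut, values between are in proportion; "linear": the shift along the tool's x, y, z each as a share of 0.025 m, from -1 to 1, a list of three; "twist": the turn about the tool's z as a share of 5 degrees, from -1 to 1. A call has 1 to 10 rows; each row shifts and turns the commanded pose from where the row before left it, along the tool's axes as they then stand; what a row does not reach is not made up. A row lasts 1/10 s, in which the tool goes at most 50 mm and 8.59 degrees, less where a joint would pass 70% of its speed; a pose out of reach is approached as far as the arm can. A call with a number of a shift or a turn outside -1 to 1 is refused whole. A call with a gripper value outside its range is refused whole. The fingers move at their own pace and stop on an object; FORCE is the grip in N (left out, the last holds). Time passes only in rows, so rows that do not move let the fingers close. It gives the time, the measured TCP pose, the force, the opening and the grip force at its end, in the units of the state.
- get_obs(): the state, without advancing time (a new reading comes with each control period).
- snapshot(name): name is "scene" or "side" or "wrist"; returns the picture (400x640x3 uint8, red, green, blue); there is no depth.
- get_calibration(name): a dict with "vfov" (degrees; the focal length in pixels is half the picture's height over the tangent of half this angle, whatever the lens; pixels are square), "cx", "cy" (the principal point, pixels), "camera_from_world" (4x4, takes a point from world to camera coordinates). Camera axes: x right, y down, z forward; pixel columns grow to the right and rows downward; lengths in m; the calibration is good to about 2 mm. A picture is of the moment at which its call begins: read the wrist's pose just before it. get_calibration takes no time and is no camera call; for the wrist camera it gives the pose at the moment of the call.
- sign_off(): hands the job in; it is judged then, once.
The state is a dict: "clock": time; "qpos": joint angles; "joint_velocities": joint speeds; "joint_torque": joint torques, N m; "ee_pos": TCP position; "tool_rot": TCP orientation; "ft_force": force on the tool from outside, world axes, zero at the start; "ft_torque": the same for the moment, N m; "finger_gap": opening from 0.0 (shut) to 1.0 (fully open); "finger_force": force on a finger pad.
Only numpy, scipy, OpenCV 4.12 (cv2) and the standard library are available. Lean on these libraries where they do the work, as an engineer would, in place of code of your own. Each camera call takes 0.05 s, during which the arm holds its last target. There are 200 camera calls.

TASK

Repack the gel-casting kit: lift the slotted rack out of the kit tray and set it aside, lay every comb block flat, rib up, on the tray floor in a bay of its own, put the rack back fully home in the tray over them, and then stand every ceramic plate from the draining stand on edge in the rack, one to a slot. Leave the jar, the tip box and the tube rack alone.

Things in the scene. Friction and masses are not known exactly. Their poses are not given: they have to be found in the camera images.
- tray: Aluminium kit tray fixed on the bench, an open box 232 x 132 x 58 mm high. Origin: centre of its underside; x along its length, z up. Inside 222 x 122 mm, walls 5 mm, floor 4 mm thick. A ledge 12 mm deep runs inside each long wall; the ledge tops, 42 mm above the tray's underside, carry the rack.
- tray_floor (a point): Centre of the tray's floor, on its upper face. Two dividers, 4 mm thick and 8 mm high above the floor, run across the tray (along y) at x = -37.5 and +37.5 mm and leave three bays, centred at x = -75, 0 and +75 mm, each about 71 mm in x and 98 mm in y (between the ledges).
- rack_c (a point): Centre of the loose grey slotted rack, 212 x 112 x 78 mm high, about 350 g, at the start seated in the tray (5 mm play all round). 39 mm above its underside; x along its length, z up; same either way round. Base 8 mm thick; on it slots along y at x = -88, -42, 42, 88 mm: 11 mm gaps between fins 100 mm long, flared to a 24 mm mouth 49 mm above the underside. Slot floor: base top.
- rack_grip (a point): Centre of the bar of the rack's carrying handle, 67 mm above the rack's underside, over its middle. The bar runs along the rack's y, 14 mm thick, 80 mm long, 22 mm high. Free bench for setting the rack aside lies to the robot's right beyond the comb blocks (around x 0.50, y -0.375 m, its long side along x).
- comb1_c (a point): Comb block, white plastic, about 90 g, loose on the bench (may be absent): flat foot 50 x 80 x 6 mm with an upright grip rib on its middle, 12 mm thick (x), 66 mm long (y), up to 32 mm above the underside. This point is its centre, 16 mm above its underside; x across the rib, z up. It fits a bay only with its rib across the tray (along the tray's y).
- comb2_c (a point): Comb block, white plastic, about 90 g, loose on the bench (may be absent): flat foot 50 x 80 x 6 mm with an upright grip rib on its middle, 12 mm thick (x), 66 mm long (y), up to 32 mm above the underside. This point is its centre, 16 mm above its underside; x across the rib, z up. It fits a bay only with its rib across the tray (along the tray's y).
- comb3_c (a point): Comb block, white plastic, about 90 g, loose on the bench (may be absent): flat foot 50 x 80 x 6 mm with an upright grip rib on its middle, 12 mm thick (x), 66 mm long (y), up to 32 mm above the underside. This point is its centre, 16 mm above its underside; x across the rib, z up. It fits a bay only with its rib across the tray (along the tray's y).
- stand: Steel draining stand fixed on the bench, 85 x 300 x 87 mm high. Origin: centre of its underside; y along it. At y = -90, 0, +90 mm a plate leans 25 degrees from upright, top towards the robot (stand -x), foot on a ledge, back on rails 72 mm long at its left and right edges; the 60 mm between the rails is open, so a finger can pass behind the plate's top middle.
- plate1_c (a point): Ceramic gel plate, white, 6 mm thick (x), 80 mm wide (y), 100 mm high (z), 120 g, leaning in the draining stand at the start (may be absent). This point is its centre; x is square to its faces, z points up along its height to its free top edge.
- plate2_c (a point): Ceramic gel plate, white, 6 mm thick (x), 80 mm wide (y), 100 mm high (z), 120 g, leaning in the draining stand at the start (may be absent). This point is its centre; x is square to its faces, z points up along its height to its free top edge.
- plate3_c (a point): Ceramic gel plate, white, 6 mm thick (x), 80 mm wide (y), 100 mm high (z), 120 g, leaning in the draining stand at the start (may be absent). This point is its centre; x is square to its faces, z points up along its height to its free top edge.
- bottle: Jar with a cap, 70 mm across, 150 mm high; bystander. Origin: centre of its underside.
- tipbox: Pipette tip box, 85 x 120 x 68 mm; bystander. Origin: centre of its underside.
- tuberack: Rack of capped tubes, 70 x 160 x 100 mm; bystander. Origin: centre of its underside.
Mind the look-alikes: they are no part of the job. Leave any green or yellow look-alike of the part that bears rack_c alone.

How it is judged:
By the outcome, as a careful person would: the job done as asked, in the order asked, and still so for the second after the job is handed in, with the robot touching nothing.
Of plate1, plate2, plate3 only 2 to 3 are there at a start; the rules pass over those that are not, and their reading is None.
Of comb1, comb2, comb3 only 2 to 3 are there at a start; the rules pass over those that are not, and their reading is None.
At some moment in a run one of comb1, comb2, comb3 may be knocked a few centimetres aside while the robot is not near it.
It also fails if it takes over 210 s, if anything falls off the work surface, if the arm or the gripper's body presses on something with over 40 N, if the wrist force passes 120 N, or if a joint passes its speed limit or range.

## Working session

There is one attempt and no reset: what is moved stays moved. The work goes in short steps, Python scripts to look and compute and a shell command to move; the robot and the scene stay as the last step left them, time stands still between calls to the robot, and variables do not carry over. Pictures are saved under pics/ and viewed, at most 14 in all, crops included, and the job is handed in when it is done.

```bash
ls; mkdir -p pics
python3 - <<'E'
from rig import *
import cv2,numpy as np
o=get_obs();print({k:np.round(v,3) for k,v in o.items()})
for n in("scene","side","wrist"):
    im=snapshot(n);cv2.imwrite(f"pics/{n}0.png",im[...,::-1])
    c=get_calibration(n);print(n,c["vfov"],c["cx"],c["cy"],np.round(c["camera_from_world"],4).tolist(),{k for k in c})
E
```

```text
pics
{'clock': np.float64(0.0), 'qpos': array([-0.042,  0.312,  0.014,  1.513, -0.004,  1.319, -0.027]), 'joint_velocities': array([ 0.001, -0.   , -0.002, -0.   ,  0.002,  0.   , -0.001]), 'joint_torque': array([-1.0000e-03, -3.7991e+01,  1.4600e-01, -2.3059e+01,  1.2000e-02,
        1.4000e-02,  0.0000e+00]), 'ee_pos': array([0.549, 0.   , 0.23 ]), 'tool_rot': array([ 0.707,  0.707, -0.001, -0.001]), 'ft_force': array([ 0.424, -0.857, -0.349]), 'ft_torque': array([ 0.01 , -0.004, -0.011]), 'finger_force': np.float64(0.0), 'finger_gap': np.float64(0.998)}
scene 54.86603259155588 322.9104417252936 204.25627061336434 [[-0.8684, 0.4959, 0.0044, 0.413], [0.2948, 0.5233, -0.7995, -0.0539], [-0.3988, -0.693, -0.6006, 1.4352], [0.0, 0.0, 0.0, 1.0]] {'camera_from_world', 'cx', 'vfov', 'cy'}
side 56.178000375164686 317.7993824499561 199.36902118572186 [[0.9123, -0.4095, -0.0081, -0.4424], [-0.215, -0.4621, -0.8603, 0.166], [0.3486, 0.7866, -0.5097, 0.9474], [0.0, 0.0, 0.0, 1.0]] {'camera_from_world', 'cx', 'vfov', 'cy'}
wrist 64.96385991286114 319.8539218398733 198.73178212348856 [[1.0, 0.0002, -0.0012, -0.5495], [0.0006, -0.9509, 0.3094, -0.0398], [-0.0011, -0.3094, -0.9509, 0.3798], [0.0, 0.0, 0.0, 1.0]] {'camera_from_world', 'cx', 'vfov', 'cy'}
```

Run:
```python
import cv2,numpy as np
a=[cv2.imread(f"pics/{n}0.png") for n in("scene","side","wrist")]
cv2.imwrite("pics/sc_a.png",cv2.resize(a[0],(800,500)))
cv2.imwrite("pics/si_a.png",cv2.resize(a[1],(800,500)))
```

```text
(no output)
```

View pics/sc_a.png

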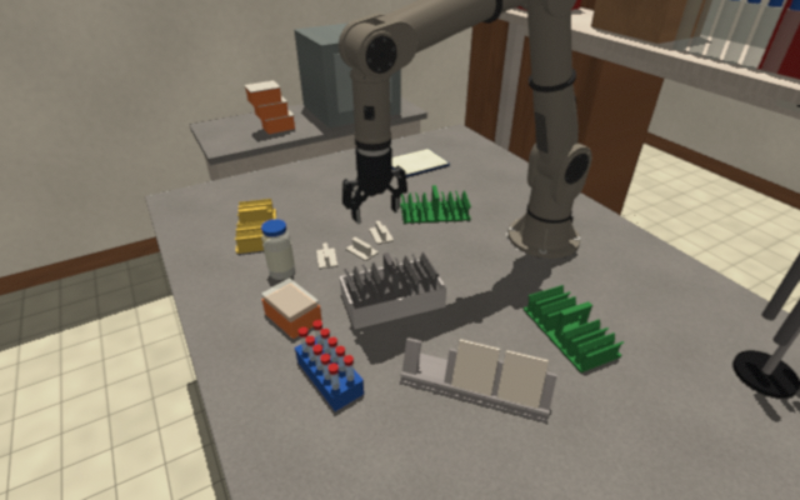

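View pics/si_a.png

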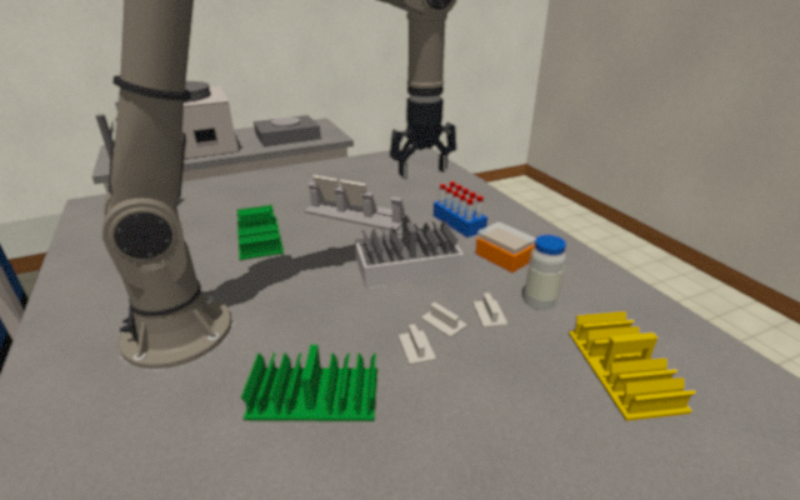

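View pics/wrist0.png

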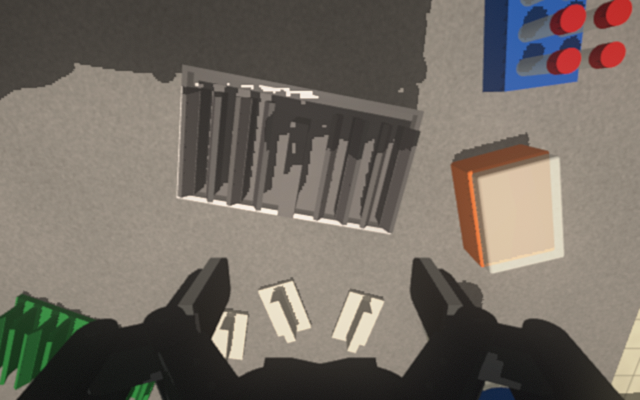

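The wrist view shows the grey rack in its tray, with rim corners at about (183,67), (421,113), (391,234) and (178,198). Below it are three white combs at about (285,310), (358,320) and (235,335). The scene view (800 px copy) shows two plates in the stand at (475,367) and (525,380), and its left slot is empty. The green racks at (435,205) and (572,328) and the yellow one at (255,225) are look-alikes. The grey rack at (393,285) sits in the aluminium tray, so it is the one meant.

```bash
cat > h.py <<'E'
from rig import *
import cv2,numpy as np
def K(c):
    f=200/np.tan(np.radians(c["vfov"]/2));return f
def ray(c,px,z):
    T=np.array(c["camera_from_world"]);R=T[:3,:3];C=-R.T@T[:3,3];f=K(c)
    px=np.atleast_2d(np.float64(px))
    d=np.c_[(px[:,0]-c["cx"])/f,(px[:,1]-c["cy"])/f,np.ones(len(px))]@R
    s=(z-C[2])/d[:,2];return C+s[:,None]*d
def proj(c,P):
    T=np.array(c["camera_from_world"]);q=np.atleast_2d(P)@T[:3,:3].T+T[:3,3]
    return q[:,:2]/q[:,2:]*K(c)+[c["cx"],c["cy"]]
def mask_rect(im,c,z,lo,hi,roi,amin=150):
    "white blobs -> world (centre,len,wid,yaw of long side)"
    hsv=cv2.cvtColor(im,cv2.COLOR_RGB2HSV);m=cv2.inRange(hsv,lo,hi)
    k=np.zeros_like(m);x0,y0,x1,y1=roi;k[y0:y1,x0:x1]=255;m&=k
    out=[]
    for q in cv2.findContours(m,cv2.RETR_EXTERNAL,cv2.CHAIN_APPROX_NONE)[0]:
        if cv2.contourArea(q)<amin:continue
        w=ray(c,q[:,0],z)[:,:2];r=cv2.minAreaRect((w*1000).astype(np.float32))
        b=cv2.boxPoints(r);e=b[1]-b[0],b[2]-b[1];l=max(e,key=np.linalg.norm)
        out.append((q[:,0].mean(0).round(),np.round(r[0],1),np.round(sorted(r[1]),1),round(np.degrees(np.arctan2(l[1],l[0]))%180,1)))
    return out
def st():
    o=get_obs();x,y,z,w=o["tool_rot"]
    from scipy.spatial.transform import Rotation as Q
    M=Q.from_quat(o["tool_rot"]).as_matrix()
    print("t%.1f"%o["clock"],"tcp",np.round(o["ee_pos"]*1000,1),"tool y dir deg %.1f"%np.degrees(np.arctan2(M[1,1],M[0,1])),"gap",round(float(o["finger_gap"]),3),"F",np.round(o["ft_force"],1));return o,M
E
python3 - <<'E'
from h import *
o,M=st()
c=get_calibration("wrist");T=np.array(c["camera_from_world"]);print("cam",-T[:3,:3].T@T[:3,3])
im=cv2.imread("pics/wrist0.png")[...,::-1]
r=ray(c,[(183,67),(421,113),(391,234),(178,198)],.058);print("tray rim",r.round(3).tolist(),r.mean(0))
for i in range(4):print(np.linalg.norm(r[i]-r[i-1]).round(4),np.degrees(np.arctan2(*(r[i]-r[i-1])[1::-1])).round(1))
for p in mask_rect(im,c,.006,(10,10,190),(40,90,255),(190,230,450,370)):print(p)
for n,P in(("scene",[(435,205),(572,328),(255,225),(355,247),(380,232),(327,256)]),("side",[(416,345),(445,318),(490,310),(310,400),(630,370)])):
    cc=get_calibration(n);print(n,ray(cc,np.array(P)*.8,.015).round(3).tolist())
cc=get_calibration("scene")
print("plates tops",ray(cc,np.array([(459,340),(498,348),(505,351),(549,359)])*.8,.105).round(3).tolist())
print("stand base",ray(cc,np.array([(402,382),(549,418)])*.8,.0).round(3).tolist())
E
```

```text
t0.1 tcp [549.5   0.  230.5] tool y dir deg 0.0 gap 0.998 F [-0.5  0.6 -0.3]
cam [0.54996681 0.0797716  0.37277872]
tray rim [[0.423, 0.106, 0.058], [0.647, 0.065, 0.058], [0.627, -0.063, 0.058], [0.4, -0.022, 0.058]] [0.52440026 0.02133119 0.058     ]
0.1297 80.0
0.2285 -10.4
0.1293 -98.9
0.2309 169.7
(array([238., 337.]), array([ 431.9, -247.9]), array([19.3, 80.3]), np.float32(80.2))
(array([221., 334.]), array([ 406.3, -243.1]), array([21.4, 77.6]), np.float32(83.9))
(array([366., 324.]), array([ 613.5, -229.5]), array([21.4, 96.4]), np.float32(72.4))
(array([347., 316.]), array([ 587.1, -212.9]), array([20.2, 80.5]), np.float32(73.5))
(array([285., 309.]), array([ 503. , -208.1]), array([50.6, 95.1]), np.float32(108.1))
scene [[0.192, -0.292, 0.015], [0.214, 0.327, 0.015], [0.73, -0.46, 0.015], [0.515, -0.209, 0.015], [0.418, -0.242, 0.015], [0.6, -0.209, 0.015]]
side [[0.411, -0.252, 0.015], [0.5, -0.204, 0.015], [0.598, -0.221, 0.015], [0.194, -0.298, 0.015], [0.725, -0.467, 0.015]]
plates tops [[0.517, 0.295, 0.105], [0.463, 0.35, 0.105], [0.456, 0.363, 0.105], [0.395, 0.42, 0.105]]
stand base [[0.626, 0.257, 0.0], [0.419, 0.473, 0.0]]
```

```bash
python3 -m crank '[{"fingers":-1,"linear":[0.42,-0.5,0],"twist":0},{"fingers":-1,"linear":[0.42,-0.5,0],"twist":0},{"fingers":-1,"linear":[0,0,0],"twist":1},{"fingers":-1,"linear":[0,0,0],"twist":1},{"fingers":-1,"linear":[0,0,0],"twist":0},{"fingers":-1,"linear":[0,0,0],"twist":0}]'
python3 - <<'E'
from h import *
o,M=st();c=get_calibration("wrist");im=snapshot("wrist");np.save("w1.npy",im)
cv2.imwrite("pics/w1.png",im[...,::-1])
print(proj(c,[[.524,.021,.12]]))
E
```

```text
clock: 0.75
ee_pos: [0.5248, 0.021, 0.231]
tool_rot: [0.765, 0.644, -0.0, -0.0]
ft_force: [0.3, -0.2, -0.0]
finger_gap: 1.002
finger_force: 0.0
t0.8 tcp [524.8  21.  231. ] tool y dir deg -9.9 gap 1.002 F [ 0.3 -0.2 -0. ]
[[318.51936222 195.92889536]]
```

View pics/w1.png

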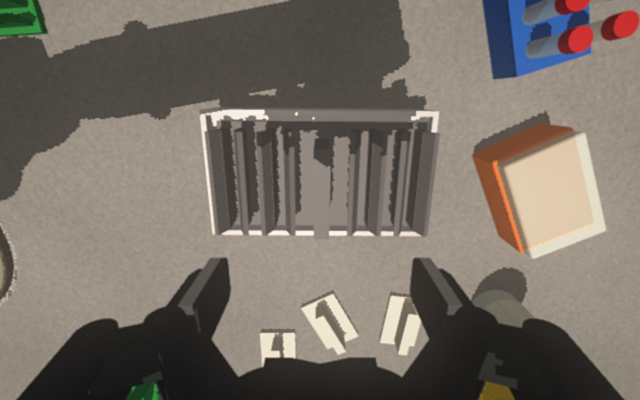

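The tray is square in the view now. The handle bar runs vertically near x≈322, ending at about (322,237). I'll enlarge that area.

Run:
```python
import cv2
a=cv2.imread("pics/w1.png")[95:250,195:445];cv2.imwrite("pics/w1c.png",cv2.resize(a,None,fx=3.2,fy=3.2,interpolation=cv2.INTER_CUBIC))
```

```text
(no output)
```

View pics/w1c.png

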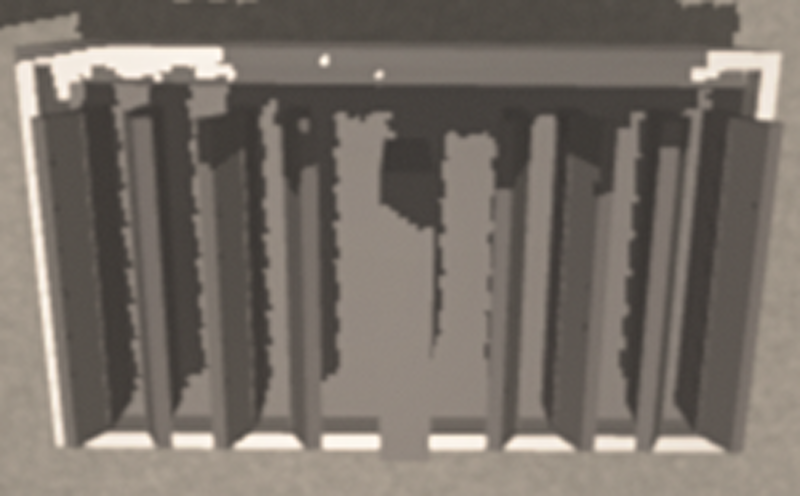

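Run:
```python
from h import *
o,M=st();c=get_calibration("wrist")
a=ray(c,[(321.6,238),(322.8,139),(322.2,187.5)],.12);print(a.round(4).tolist());d=a[1]-a[0];print(np.linalg.norm(d),np.degrees(np.arctan2(d[1],d[0])))
m=(a[0]+a[1])/2;m[2]=.092;print("tool delta (mm)",M.T@(m-o["ee_pos"])*1000)
r=ray(c,[(195+20/3.2,95+55/3.2),(195+775/3.2,95+55/3.2),(195+62/3.2,95+445/3.2)],.058);print(r.round(4).tolist())
```

```text
t0.8 tcp [524.9  21.  231.1] tool y dir deg -9.9 gap 1.0 F [0.3 0.1 0.7]
[[0.52, -0.0179, 0.12], [0.5357, 0.0673, 0.12], [0.5284, 0.0277, 0.12]]
0.0866873550929363 79.55702402331328
tool delta (mm) [  4.19865207   2.33782127 139.06561528]
[[0.4233, 0.1051, 0.058], [0.6484, 0.0657, 0.058], [0.4004, -0.0218, 0.058]]
```

```bash
python3 -m crank '[{"fingers":-1,"linear":[0.04,0.09,0.9],"twist":0},{"fingers":-1,"linear":[0,0,0.9],"twist":0},{"fingers":-1,"linear":[0,0,0.9],"twist":0},{"fingers":-1,"linear":[0,0,0.9],"twist":0},{"fingers":-1,"linear":[0,0,0.9],"twist":0},{"fingers":-1,"linear":[0,0,0.9],"twist":0},{"fingers":-1,"linear":[0,0,0.16],"twist":0},{"fingers":-1,"linear":[0,0,0],"twist":0}]' && python3 -m crank '[{"fingers":1,"linear":[0,0,0],"twist":0},{"fingers":1,"linear":[0,0,0],"twist":0},{"fingers":1,"linear":[0,0,0],"twist":0},{"fingers":1,"linear":[0,0,0],"twist":0},{"fingers":1,"linear":[0,0,0],"twist":0},{"fingers":1,"linear":[0,0,0],"twist":0},{"fingers":1,"linear":[0,0,0],"twist":0},{"fingers":1,"linear":[0,0,0],"twist":0}]' 60 && python3 -c "
from h import *
st()"
```

```text
clock: 1.6
ee_pos: [0.5269, 0.0215, 0.0918]
tool_rot: [0.766, 0.643, -0.001, -0.001]
ft_force: [0.5, 0.1, -0.3]
finger_gap: 0.999
finger_force: 0.0
clock: 2.4
ee_pos: [0.5277, 0.0217, 0.0929]
tool_rot: [0.766, 0.643, 0.0, 0.0]
ft_force: [-1.4, 0.6, 4.6]
finger_gap: 0.151
finger_force: 60.5
t2.4 tcp [527.7  21.7  92.9] tool y dir deg -10.0 gap 0.151 F [-1.4  0.6  4.6]
```

```bash
python3 -m crank '[{"fingers":1,"linear":[0,0,-0.4],"twist":0},{"fingers":1,"linear":[0,0,-0.8],"twist":0},{"fingers":1,"linear":[0,0,-0.8],"twist":0},{"fingers":1,"linear":[0,0,-1],"twist":0},{"fingers":1,"linear":[0,0,-1],"twist":0},{"fingers":1,"linear":[0,0,-1],"twist":0},{"fingers":1,"linear":[0,0,-1],"twist":0},{"fingers":1,"linear":[0,0,0],"twist":-1},{"fingers":1,"linear":[0,0,0],"twist":-1},{"fingers":1,"linear":[0,0,0],"twist":0}]' && python3 -m crank '[{"fingers":1,"linear":[-0.5,0,0],"twist":0},{"fingers":1,"linear":[-1,-0.1,0],"twist":0},{"fingers":1,"linear":[-1,-0.2,0],"twist":0},{"fingers":1,"linear":[-1,-0.2,0],"twist":0},{"fingers":1,"linear":[-1,-0.2,0],"twist":0},{"fingers":1,"linear":[-1,-0.2,0],"twist":0},{"fingers":1,"linear":[-1,-0.2,0],"twist":0},{"fingers":1,"linear":[-1,0,0],"twist":0},{"fingers":1,"linear":[-1,0,0],"twist":0},{"fingers":1,"linear":[-1,0,0],"twist":0}]' && python3 -m crank '[{"fingers":1,"linear":[-1,0,0],"twist":0},{"fingers":1,"linear":[-1,0,0],"twist":0},{"fingers":1,"linear":[-1,0,0],"twist":0},{"fingers":1,"linear":[-1,0,0],"twist":0},{"fingers":1,"linear":[-1,0,0],"twist":0},{"fingers":1,"linear":[-0.9,0,0],"twist":0},{"fingers":1,"linear":[-0.5,0,0],"twist":0},{"fingers":1,"linear":[0,0,0],"twist":0},{"fingers":1,"linear":[0,0,0],"twist":0}]'
python3 - <<'E'
from h import *
st()
for n in("scene","side"):cv2.imwrite(f"pics/{n}2.png",snapshot(n)[...,::-1])
c=get_calibration("side")
E
```

```text
clock: 3.4
ee_pos: [0.5267, 0.0215, 0.2417]
tool_rot: [0.707, 0.707, -0.001, -0.001]
ft_force: [0.1, 0.9, -2.6]
finger_gap: 0.153
finger_force: 59.3
clock: 4.4
ee_pos: [0.4988, -0.2181, 0.2418]
tool_rot: [0.708, 0.706, -0.001, -0.0]
ft_force: [0.3, 0.2, -2.7]
finger_gap: 0.148
finger_force: 59.3
clock: 5.3
ee_pos: [0.4999, -0.3749, 0.2419]
tool_rot: [0.707, 0.707, 0.0, -0.001]
ft_force: [0.9, 0.3, -3.6]
finger_gap: 0.146
finger_force: 59.3
t5.3 tcp [ 499.9 -374.9  241.9] tool y dir deg -0.0 gap 0.146 F [ 0.9  0.3 -3.6]
```

View pics/side2.png

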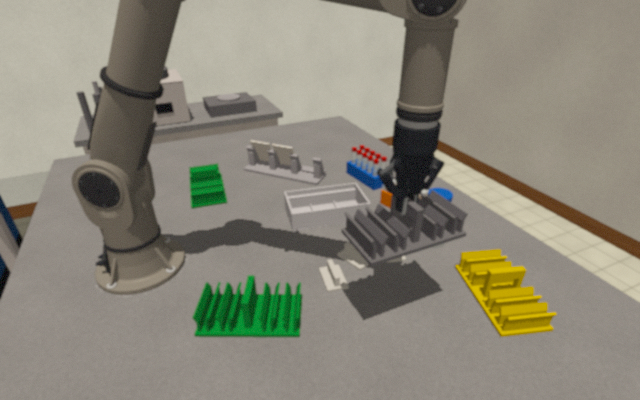

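The rack hangs level over clear bench. Now I'll lower it.

```bash
python3 -m crank '[{"fingers":1,"linear":[0,0,0.8],"twist":0},{"fingers":1,"linear":[0,0,1],"twist":0},{"fingers":1,"linear":[0,0,1],"twist":0},{"fingers":1,"linear":[0,0,1],"twist":0},{"fingers":1,"linear":[0,0,1],"twist":0},{"fingers":1,"linear":[0,0,1],"twist":0},{"fingers":1,"linear":[0,0,0.8],"twist":0},{"fingers":1,"linear":[0,0,0.6],"twist":0},{"fingers":1,"linear":[0,0,0.3],"twist":0},{"fingers":1,"linear":[0,0,0.1],"twist":0}]' && python3 -m crank '[{"fingers":1,"linear":[0,0,0.04],"twist":0},{"fingers":1,"linear":[0,0,0],"twist":0},{"fingers":-1,"linear":[0,0,0],"twist":0},{"fingers":-1,"linear":[0,0,0],"twist":0},{"fingers":-1,"linear":[0,0,0],"twist":0},{"fingers":-1,"linear":[0,0,0],"twist":0},{"fingers":-1,"linear":[0,0,0],"twist":0},{"fingers":-1,"linear":[0,0,0],"twist":0}]' && python3 -m crank '[{"fingers":-1,"linear":[0,0,-0.6],"twist":0},{"fingers":-1,"linear":[0,0,-1],"twist":0},{"fingers":-1,"linear":[0,0,-1],"twist":0},{"fingers":-1,"linear":[0,0,-1],"twist":0},{"fingers":-1,"linear":[0,0,-1],"twist":0},{"fingers":-1,"linear":[0,0,-1],"twist":0},{"fingers":-1,"linear":[1,0,-1],"twist":0},{"fingers":-1,"linear":[1,0,0],"twist":0},{"fingers":-1,"linear":[1,0,0],"twist":0},{"fingers":-1,"linear":[1,0,0],"twist":0}]' && python3 -m crank '[{"fingers":-1,"linear":[0.8,0,0],"twist":0},{"fingers":-1,"linear":[0.8,0,0],"twist":0},{"fingers":-1,"linear":[0.8,0,0],"twist":0},{"fingers":-1,"linear":[0,0,0],"twist":0},{"fingers":-1,"linear":[0,0,0],"twist":0}]'
python3 - <<'E'
from h import *
st()
c=get_calibration("wrist");im=snapshot("wrist");cv2.imwrite("pics/w3.png",im[...,::-1])
for n in("scene","side"):cv2.imwrite(f"pics/{n}3.png",snapshot(n)[...,::-1])
for p in mask_rect(im,c,.006,(10,10,190),(40,90,255),(0,0,640,330)):print(p)
E
```

```text
clock: 6.4
ee_pos: [0.5, -0.3751, 0.0518]
tool_rot: [0.707, 0.707, 0.0, -0.0]
ft_force: [0.9, 0.4, -3.0]
finger_gap: 0.157
finger_force: 59.3
clock: 7.2
ee_pos: [0.5, -0.3759, 0.0514]
tool_rot: [0.707, 0.707, 0.0, 0.0]
ft_force: [-0.0, 0.4, 0.2]
finger_gap: 1.0
finger_force: 0.0
clock: 8.2
ee_pos: [0.5001, -0.2751, 0.218]
tool_rot: [0.707, 0.707, 0.0, 0.001]
ft_force: [0.2, 0.0, -0.3]
finger_gap: 0.998
finger_force: 0.0
clock: 8.7
ee_pos: [0.5001, -0.2165, 0.2173]
tool_rot: [0.707, 0.707, -0.0, 0.001]
ft_force: [0.4, -0.2, 0.7]
finger_gap: 1.001
finger_force: 0.0
t8.7 tcp [ 500.1 -216.5  217.3] tool y dir deg 0.0 gap 1.001 F [ 0.4 -0.2  0.7]
(array([262., 195.]), array([ 432.1, -248.8]), array([19.8, 80.7]), np.float32(78.3))
(array([238., 192.]), array([ 404.2, -246.5]), array([26.9, 85.5]), np.float32(80.1))
(array([407., 170.]), array([ 601.5, -218.2]), array([50.4, 80.1]), np.float32(72.7))
(array([321., 157.]), array([ 500.5, -201.9]), array([50.6, 80.5]), np.float32(108.0))
(array([618.,  27.]), array([801.7, -69.3]), array([41.7, 55.7]), np.float32(103.3))
```

View pics/w3.png

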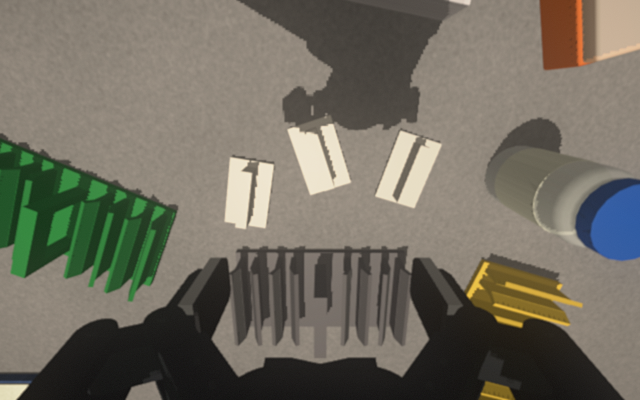

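B is at (321,157) px → (0.5005,-0.202) and A at (407,170) → (0.6015,-0.218). Both measure 50×80 mm as they should. C is at about (249,191) px. The rack stands upright on free bench. I'll pick B first.

```bash
python3 -m crank '[{"fingers":0,"linear":[0.59,0.02,0],"twist":0},{"fingers":0,"linear":[0,0,1],"twist":-1},{"fingers":0,"linear":[0,0,1],"twist":-1},{"fingers":0,"linear":[0,0,1],"twist":-1},{"fingers":0,"linear":[0,0,1],"twist":-0.6},{"fingers":0,"linear":[0,0,1],"twist":0},{"fingers":0,"linear":[0,0,1],"twist":0},{"fingers":0,"linear":[0,0,1],"twist":0},{"fingers":0,"linear":[0,0,0.8],"twist":0},{"fingers":0,"linear":[0,0,0.4],"twist":0}]' && python3 -m crank '[{"fingers":0,"linear":[0,0,0.04],"twist":0},{"fingers":0,"linear":[0,0,0],"twist":0},{"fingers":1,"linear":[0,0,0],"twist":0},{"fingers":1,"linear":[0,0,0],"twist":0},{"fingers":1,"linear":[0,0,0],"twist":0},{"fingers":1,"linear":[0,0,0],"twist":0},{"fingers":1,"linear":[0,0,0],"twist":0},{"fingers":1,"linear":[0,0,0],"twist":0}]' 40
```

```text
clock: 9.85
ee_pos: [0.4991, -0.1999, 0.0093]
tool_rot: [0.588, 0.809, -0.0, -0.002]
ft_force: [-1.3, -0.1, 0.3]
finger_gap: 0.5
finger_force: 0.0
clock: 10.65
ee_pos: [0.5016, -0.2015, 0.0115]
tool_rot: [0.588, 0.809, 0.0, 0.001]
ft_force: [0.5, -0.2, 5.7]
finger_gap: 0.132
finger_force: 40.6
```

```bash
python3 -m crank '[{"fingers":1,"linear":[0,0,-0.8],"twist":0},{"fingers":1,"linear":[0,0,-1],"twist":0},{"fingers":1,"linear":[0,0,-1],"twist":1},{"fingers":1,"linear":[0,0,-1],"twist":1},{"fingers":1,"linear":[0,0,-1],"twist":1},{"fingers":1,"linear":[0,0,-1],"twist":0.6},{"fingers":1,"linear":[0,0,0],"twist":0},{"fingers":1,"linear":[0.9,0.1,0],"twist":0},{"fingers":1,"linear":[1,0.1,0],"twist":0},{"fingers":1,"linear":[1,0.1,0],"twist":0}]' && python3 -m crank '[{"fingers":1,"linear":[1,0.1,0],"twist":0},{"fingers":1,"linear":[1,0.1,0],"twist":0},{"fingers":1,"linear":[1,0.1,0],"twist":0},{"fingers":1,"linear":[1,0.1,0],"twist":0},{"fingers":1,"linear":[1,0.1,0],"twist":0},{"fingers":1,"linear":[1,0.1,0],"twist":0},{"fingers":1,"linear":[0,0,0],"twist":1},{"fingers":1,"linear":[0,0,0],"twist":1},{"fingers":1,"linear":[0,0,0],"twist":0},{"fingers":1,"linear":[0,0,0],"twist":0}]'
python3 - <<'E'
from h import *
o,M=st()
c=get_calibration("wrist");im=snapshot("wrist");cv2.imwrite("pics/w4.png",im[...,::-1])
print(M.T@(np.array([.5244,.0213,.016])-o["ee_pos"])/.025)
E
```

```text
clock: 11.65
ee_pos: [0.5068, -0.1277, 0.1537]
tool_rot: [0.707, 0.707, -0.001, -0.001]
ft_force: [-0.7, 0.1, -0.9]
finger_gap: 0.124
finger_force: 39.7
clock: 12.65
ee_pos: [0.5221, 0.0212, 0.1542]
tool_rot: [0.765, 0.644, -0.001, -0.001]
ft_force: [0.7, -0.9, -0.6]
finger_gap: 0.133
finger_force: 39.7
t12.7 tcp [522.1  21.2 154.2] tool y dir deg -9.9 gap 0.133 F [ 0.7 -0.9 -0.6]
[0.0232357  0.10066144 5.52942646]
```

View pics/w4.png

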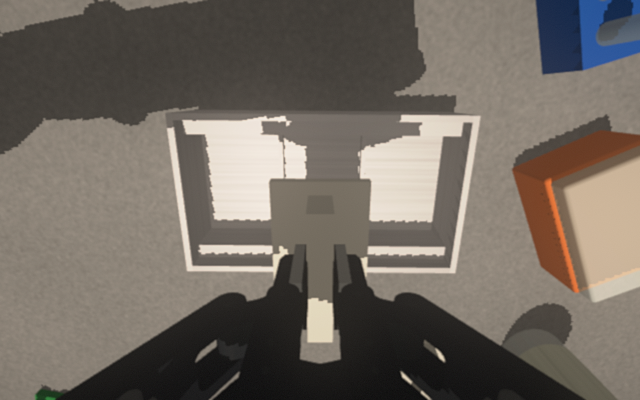

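The comb is held square over the middle bay, with the dividers at x≈285 and 360 px. Lowering and releasing.

```bash
python3 -m crank '[{"fingers":1,"linear":[0.02,0.1,1],"twist":0},{"fingers":1,"linear":[0,0,1],"twist":0},{"fingers":1,"linear":[0,0,1],"twist":0},{"fingers":1,"linear":[0,0,1],"twist":0},{"fingers":1,"linear":[0,0,0.8],"twist":0},{"fingers":1,"linear":[0,0,0.4],"twist":0},{"fingers":1,"linear":[0,0,0.28],"twist":0},{"fingers":1,"linear":[0,0,0.04],"twist":0},{"fingers":1,"linear":[0,0,0],"twist":0}]' && python3 -m crank '[{"fingers":0.3,"linear":[0,0,0],"twist":0},{"fingers":0.3,"linear":[0,0,0],"twist":0},{"fingers":0.3,"linear":[0,0,0],"twist":0},{"fingers":0.3,"linear":[0,0,-0.6],"twist":0},{"fingers":0.3,"linear":[0,0,-1],"twist":0},{"fingers":0.3,"linear":[0,0,-1],"twist":0},{"fingers":0.3,"linear":[0,0,-1],"twist":0},{"fingers":0.3,"linear":[0,0,-1],"twist":-1},{"fingers":0.3,"linear":[0,0,-1],"twist":-1},{"fingers":0,"linear":[0,0,-1],"twist":0}]' && python3 -m crank '[{"fingers":0,"linear":[-1,0,-0.5],"twist":0},{"fingers":0,"linear":[-1,0.4,0],"twist":0},{"fingers":0,"linear":[-1,0.4,0],"twist":0},{"fingers":0,"linear":[-1,0.4,0],"twist":0},{"fingers":0,"linear":[-1,0.4,0],"twist":0},{"fingers":0,"linear":[-1,0.4,0],"twist":0},{"fingers":0,"linear":[-1,0.4,0],"twist":0},{"fingers":0,"linear":[-1,0.4,0],"twist":0},{"fingers":0,"linear":[-1,0,0],"twist":0},{"fingers":0,"linear":[0,0,0],"twist":0}]'
python3 - <<'E'
from h import *
st()
c=get_calibration("wrist");im=snapshot("wrist");cv2.imwrite("pics/w5.png",im[...,::-1])
for p in mask_rect(im,c,.006,(10,10,190),(40,90,255),(0,0,640,400)):print(p)
E
```

```text
clock: 13.6
ee_pos: [0.5261, 0.0214, 0.0179]
tool_rot: [0.766, 0.643, 0.001, 0.0]
ft_force: [0.1, -0.1, -0.7]
finger_gap: 0.128
finger_force: 39.7
clock: 14.6
ee_pos: [0.5254, 0.0214, 0.1837]
tool_rot: [0.707, 0.708, 0.0, 0.0]
ft_force: [0.4, 0.8, -0.8]
finger_gap: 0.487
finger_force: 0.0
clock: 15.6
ee_pos: [0.5942, -0.2098, 0.1947]
tool_rot: [0.71, 0.704, -0.002, 0.001]
ft_force: [-1.0, -0.8, 0.5]
finger_gap: 0.504
finger_force: 0.0
t15.6 tcp [ 594.2 -209.8  194.7] tool y dir deg -0.4 gap 0.504 F [-1.  -0.8  0.5]
(array([633., 335.]), array([ 992.5, -425.7]), array([24.1, 88.9]), np.float32(107.3))
(array([175., 207.]), array([ 430.4, -247.3]), array([22.9, 80.8]), np.float32(78.9))
(array([146., 202.]), array([ 401.2, -246.3]), array([20.2, 88.4]), np.float32(79.3))
(array([325., 178.]), array([ 601.2, -218.2]), array([51. , 83.4]), np.float32(72.5))
(array([546.,  23.]), array([810.2, -62.4]), array([54. , 96.7]), np.float32(14.2))
```

Run:
```python
from h import *
print(ray(get_calibration("side"),np.array([(541,300),(541,248),(541,237)])*.8,[0,.14,.15]).round(3))
print(ray(get_calibration("scene"),np.array([(281,277),(274,229)])*.8,[0,.15]).round(3))
```

```text
[[ 0.731 -0.222 -0.   ]
 [ 0.704 -0.224  0.14 ]
 [ 0.72  -0.201  0.15 ]]
[[ 0.736 -0.201  0.   ]
 [ 0.73  -0.204  0.15 ]]
```

```bash
python3 -m crank '[{"fingers":0.3,"linear":[-0.34,0.26,0],"twist":0},{"fingers":0.3,"linear":[0,0,0.8],"twist":1},{"fingers":0.3,"linear":[0,0,1],"twist":1},{"fingers":0.3,"linear":[0,0,1],"twist":1},{"fingers":0.3,"linear":[0,0,1],"twist":0.46},{"fingers":0.3,"linear":[0,0,1],"twist":0},{"fingers":0.3,"linear":[0,0,1],"twist":0},{"fingers":0.3,"linear":[0,0,0.8],"twist":0},{"fingers":0.3,"linear":[0,0,0.5],"twist":0},{"fingers":0.3,"linear":[0,0,0.24],"twist":0}]' && python3 -m crank '[{"fingers":0.3,"linear":[0,0,0],"twist":0},{"fingers":1,"linear":[0,0,0],"twist":0},{"fingers":1,"linear":[0,0,0],"twist":0},{"fingers":1,"linear":[0,0,0],"twist":0},{"fingers":1,"linear":[0,0,0],"twist":0},{"fingers":1,"linear":[0,0,0],"twist":0},{"fingers":1,"linear":[0,0,0],"twist":0}]' 40
```

```text
clock: 16.65
ee_pos: [0.6018, -0.2107, 0.01]
tool_rot: [0.805, 0.593, -0.0, -0.001]
ft_force: [-0.6, -0.1, -0.3]
finger_gap: 0.35
finger_force: 0.0
clock: 17.35
ee_pos: [0.6031, -0.2124, 0.0127]
tool_rot: [0.805, 0.593, 0.001, 0.001]
ft_force: [0.3, -0.4, 4.1]
finger_gap: 0.131
finger_force: 42.4
```

```bash
python3 -m crank '[{"fingers":1,"linear":[0,0,-0.8],"twist":0},{"fingers":1,"linear":[0,0,-1],"twist":0},{"fingers":1,"linear":[0,0,-1],"twist":0},{"fingers":1,"linear":[0,0,-1],"twist":-0.7},{"fingers":1,"linear":[0,0,-1],"twist":-0.72},{"fingers":1,"linear":[0,0,-1],"twist":0},{"fingers":1,"linear":[0,0,0],"twist":0},{"fingers":1,"linear":[0.987,-0.212,0],"twist":0},{"fingers":1,"linear":[0.987,-0.212,0],"twist":0},{"fingers":1,"linear":[0.987,-0.212,0],"twist":0}]' && python3 -m crank '[{"fingers":1,"linear":[0.987,-0.212,0],"twist":0},{"fingers":1,"linear":[0.987,-0.212,0],"twist":0},{"fingers":1,"linear":[0.987,-0.212,0],"twist":0},{"fingers":1,"linear":[0.987,-0.212,0],"twist":0},{"fingers":1,"linear":[0.987,-0.212,0],"twist":0},{"fingers":1,"linear":[0.987,-0.212,0],"twist":0},{"fingers":1,"linear":[0,0,0],"twist":0},{"fingers":1,"linear":[0,0,0],"twist":0},{"fingers":1,"linear":[0,0,0],"twist":0}]'
python3 - <<'E'
from h import *
o,M=st()
c=get_calibration("wrist");im=snapshot("wrist");cv2.imwrite("pics/w6.png",im[...,::-1])
print(M.T@(np.array([.5954,.0147,.017])-o["ee_pos"])/.025)
E
```

```text
clock: 18.35
ee_pos: [0.598, -0.1354, 0.1542]
tool_rot: [0.767, 0.641, -0.001, -0.001]
ft_force: [0.2, 1.3, -0.9]
finger_gap: 0.128
finger_force: 41.5
clock: 19.25
ee_pos: [0.5937, 0.0131, 0.1553]
tool_rot: [0.768, 0.641, -0.001, 0.0]
ft_force: [0.1, -0.5, -1.0]
finger_gap: 0.13
finger_force: 41.5
t19.2 tcp [593.7  13.1 155.3] tool y dir deg -10.3 gap 0.13 F [ 0.1 -0.5 -1. ]
[0.08586711 0.06225698 5.53245966]
```

View pics/w6.png

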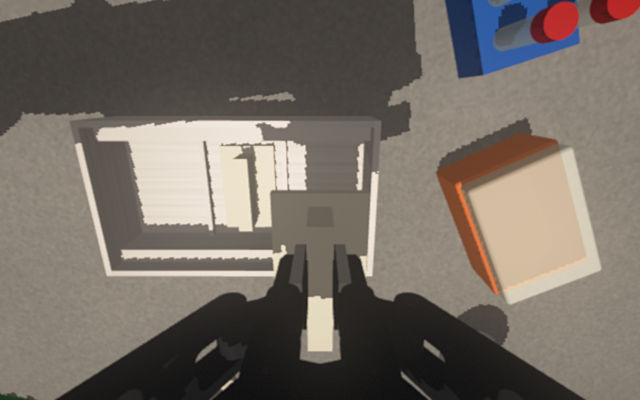

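The middle comb lies flat in its bay around (248,188), and the held comb is over the right bay. Lowering.

```bash
python3 -m crank '[{"fingers":1,"linear":[0.08,0.06,1],"twist":0},{"fingers":1,"linear":[0,0,1],"twist":0},{"fingers":1,"linear":[0,0,1],"twist":0},{"fingers":1,"linear":[0,0,1],"twist":0},{"fingers":1,"linear":[0,0,0.8],"twist":0},{"fingers":1,"linear":[0,0,0.4],"twist":0},{"fingers":1,"linear":[0,0,0.28],"twist":0},{"fingers":1,"linear":[0,0,0.06],"twist":0},{"fingers":1,"linear":[0,0,0],"twist":0}]' && python3 -m crank '[{"fingers":0.4,"linear":[0,0,0],"twist":0},{"fingers":0.4,"linear":[0,0,0],"twist":0},{"fingers":0.4,"linear":[0,0,0],"twist":0},{"fingers":0.4,"linear":[0,0,-0.6],"twist":0},{"fingers":0.4,"linear":[0,0,-1],"twist":0},{"fingers":0.4,"linear":[0,0,-1],"twist":0},{"fingers":0.4,"linear":[0,0,-1],"twist":0},{"fingers":0.4,"linear":[0,0,-1],"twist":0},{"fingers":0.3,"linear":[0,0,-1],"twist":0},{"fingers":0,"linear":[0,0,-1],"twist":0}]' && python3 -m crank '[{"fingers":0,"linear":[-0.9,-1,-0.5],"twist":0},{"fingers":0,"linear":[-0.9,-1,0],"twist":0},{"fingers":0,"linear":[-0.9,-1,0],"twist":0},{"fingers":0,"linear":[-0.9,-1,0],"twist":0},{"fingers":0,"linear":[-0.9,-1,0],"twist":0},{"fingers":0,"linear":[-0.9,-0.6,0],"twist":0},{"fingers":0,"linear":[-1,0,0],"twist":0},{"fingers":0,"linear":[-1,0,0],"twist":0},{"fingers":0,"linear":[-0.8,0,0],"twist":0},{"fingers":0,"linear":[-0.7,0,0],"twist":0}]' && python3 -m crank '[{"fingers":0.3,"linear":[0,0,0],"twist":0},{"fingers":0.3,"linear":[0,0,0],"twist":0},{"fingers":0.3,"linear":[0,0,0],"twist":0}]'
python3 - <<'E'
from h import *
o,M=st()
c=get_calibration("wrist");im=snapshot("wrist");cv2.imwrite("pics/w7.png",im[...,::-1])
for p in mask_rect(im,c,.006,(10,10,190),(40,90,255),(0,0,640,400)):print(p)
print(proj(c,[.418,-.247,.006]))
hsv=cv2.cvtColor(im,cv2.COLOR_RGB2HSV);m=cv2.inRange(hsv,(10,10,190),(40,90,255))
# C: join halves
m[:100]=0;m[:, :220]=0;m[:,430:]=0;m[300:]=0
pts=cv2.findNonZero(m)[:,0];w=(ray(c,pts,.006)[:,:2]*1000).astype(np.float32);print(cv2.minAreaRect(w))
E
```

```text
clock: 20.2
ee_pos: [0.5969, 0.0164, 0.0185]
tool_rot: [0.767, 0.641, 0.001, 0.0]
ft_force: [-0.6, 0.5, -0.1]
finger_gap: 0.132
finger_force: 41.5
clock: 21.2
ee_pos: [0.5963, 0.0166, 0.1854]
tool_rot: [0.767, 0.641, 0.001, 0.001]
ft_force: [0.1, 0.0, 0.6]
finger_gap: 0.494
finger_force: 0.0
clock: 22.2
ee_pos: [0.4188, -0.179, 0.1968]
tool_rot: [0.768, 0.641, 0.001, 0.001]
ft_force: [-0.3, 0.2, 0.4]
finger_gap: 0.501
finger_force: 0.0
clock: 22.5
ee_pos: [0.4195, -0.176, 0.1957]
tool_rot: [0.766, 0.642, 0.001, -0.0]
ft_force: [0.1, 1.3, 0.2]
finger_gap: 0.35
finger_force: 0.0
t22.5 tcp [ 419.5 -176.   195.7] tool y dir deg -10.1 gap 0.35 F [0.1 1.3 0.2]
(array([327., 230.]), array([ 415.6, -249.5]), array([50.9, 87.1]), np.float32(80.1))
(array([494.,   3.]), array([606.9, -44.1]), array([  4. , 112.4]), np.float32(169.9))
[[328.92042965 233.47354464]]
((415.6155090332031, -249.49392700195312), (87.12158966064453, 50.89023971557617), 80.08909606933594)
```

```bash
python3 - <<'E'
from h import *
c=get_calibration("side")
im=cv2.imread("pics/side3.png");h=cv2.cvtColor(im,cv2.COLOR_BGR2HSV);m=cv2.inRange(h,(45,120,30),(75,255,255));m[:270]=0
q=cv2.findNonZero(m)[:,0];p=q[q[:,0].argmax()];print(p,ray(c,p,.0),ray(c,p,.05),ray(c,(301,284),.05))
E
python3 -m crank '[{"fingers":0.3,"linear":[-0.78,0.37,0],"twist":0},{"fingers":0.3,"linear":[-1,0,0],"twist":0},{"fingers":0.3,"linear":[-1,0,0],"twist":0},{"fingers":0.3,"linear":[0,0,1],"twist":0},{"fingers":0.3,"linear":[0,0,1],"twist":0},{"fingers":0.3,"linear":[0,0,1],"twist":0},{"fingers":0.3,"linear":[0,0,0],"twist":0},{"fingers":0.3,"linear":[0,0,0],"twist":0}]'
python3 - <<'E'
from h import *
o,M=st();cv2.imwrite("pics/s8.png",snapshot("side")[180:340,180:500,::-1])
print(M.T@(np.array([.4165,-.246,.012])-o["ee_pos"])/.025)
E
```

```text
[300 294] [[ 0.32390221 -0.2594494   0.        ]] [[ 0.30663345 -0.30689175  0.05      ]] [[ 0.31971912 -0.28005765  0.05      ]]
clock: 23.35
ee_pos: [0.4161, -0.2468, 0.1205]
tool_rot: [0.767, 0.642, -0.0, -0.0]
ft_force: [0.1, 0.5, 0.6]
finger_gap: 0.351
finger_force: 0.0
t23.4 tcp [ 416.1 -246.8  120.5] tool y dir deg -10.1 gap 0.351 F [0.1 0.5 0.6]
[0.03268517 0.01040331 4.33986787]
```

```bash
python3 -m crank '[{"fingers":0.3,"linear":[0.03,0.01,1],"twist":0},{"fingers":0.3,"linear":[0,0,1],"twist":0},{"fingers":0.3,"linear":[0,0,1],"twist":0},{"fingers":0.3,"linear":[0,0,0.8],"twist":0},{"fingers":0.3,"linear":[0,0,0.5],"twist":0},{"fingers":0.3,"linear":[0,0,0.04],"twist":0},{"fingers":0.3,"linear":[0,0,0],"twist":0}]' && python3 -m crank '[{"fingers":1,"linear":[0,0,0],"twist":0},{"fingers":1,"linear":[0,0,0],"twist":0},{"fingers":1,"linear":[0,0,0],"twist":0},{"fingers":1,"linear":[0,0,0],"twist":0},{"fingers":1,"linear":[0,0,0],"twist":0},{"fingers":1,"linear":[0,0,0],"twist":0}]' 40 && python3 -m crank '[{"fingers":1,"linear":[0,0,-0.8],"twist":0},{"fingers":1,"linear":[0,0,-1],"twist":0},{"fingers":1,"linear":[0,0,-1],"twist":0},{"fingers":1,"linear":[0,0,-1],"twist":0},{"fingers":1,"linear":[0,0,-1],"twist":0},{"fingers":1,"linear":[0,0,-1],"twist":0},{"fingers":1,"linear":[0.94,-0.04,0],"twist":0},{"fingers":1,"linear":[0.94,-0.04,0],"twist":0},{"fingers":1,"linear":[0.94,-0.04,0],"twist":0},{"fingers":1,"linear":[0.94,-0.04,0],"twist":0}]' && python3 -m crank '[{"fingers":1,"linear":[0.94,-0.04,0],"twist":0},{"fingers":1,"linear":[0.94,-0.04,0],"twist":0},{"fingers":1,"linear":[0.94,-0.04,0],"twist":0},{"fingers":1,"linear":[0.94,-0.04,0],"twist":0},{"fingers":1,"linear":[0.94,-0.04,0],"twist":0},{"fingers":1,"linear":[0.94,-0.04,0],"twist":0},{"fingers":1,"linear":[0.94,-0.04,0],"twist":0},{"fingers":1,"linear":[0.94,-0.04,0],"twist":0},{"fingers":1,"linear":[0,0,0],"twist":0},{"fingers":1,"linear":[0,0,0],"twist":0}]'
python3 - <<'E'
from h import *
o,M=st()
c=get_calibration("wrist");im=snapshot("wrist");cv2.imwrite("pics/w8.png",im[...,::-1])
print(M.T@(np.array([.4545,.0339,.017])-o["ee_pos"])/.025)
E
```

```text
clock: 24.1
ee_pos: [0.4172, -0.2474, 0.0127]
tool_rot: [0.767, 0.642, 0.0, 0.001]
ft_force: [-0.2, -0.0, 0.1]
finger_gap: 0.348
finger_force: 0.0
clock: 24.7
ee_pos: [0.4176, -0.2477, 0.0132]
tool_rot: [0.767, 0.641, 0.001, 0.002]
ft_force: [0.5, 0.6, 5.7]
finger_gap: 0.13
finger_force: 41.1
clock: 25.7
ee_pos: [0.4284, -0.1527, 0.1567]
tool_rot: [0.767, 0.641, -0.0, -0.0]
ft_force: [-0.2, -0.6, -1.0]
finger_gap: 0.132
finger_force: 40.1
clock: 26.7
ee_pos: [0.4538, 0.0328, 0.1566]
tool_rot: [0.767, 0.642, -0.001, -0.0]
ft_force: [0.4, -0.3, -0.9]
finger_gap: 0.125
finger_force: 40.1
t26.7 tcp [453.8  32.8 156.6] tool y dir deg -10.1 gap 0.125 F [ 0.4 -0.3 -0.9]
[0.0538803  0.02242526 5.58216226]
```

View pics/w8.png

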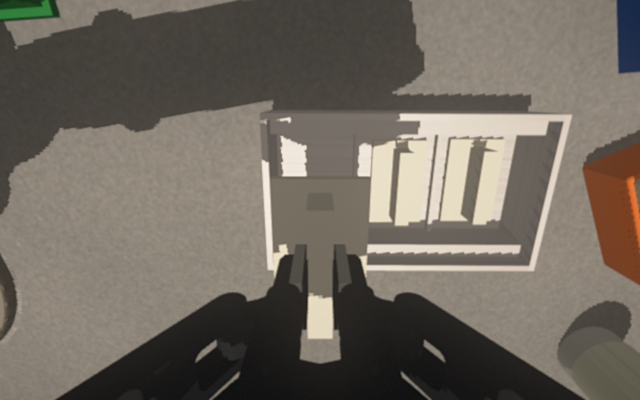

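The middle and right combs lie flat in their bays at (400,180) and (470,180), and the last one is over the left bay. Placing it, then back to the rack.

```bash
python3 -m crank '[{"fingers":1,"linear":[0.05,0.02,1],"twist":0},{"fingers":1,"linear":[0,0,1],"twist":0},{"fingers":1,"linear":[0,0,1],"twist":0},{"fingers":1,"linear":[0,0,1],"twist":0},{"fingers":1,"linear":[0,0,0.8],"twist":0},{"fingers":1,"linear":[0,0,0.4],"twist":0},{"fingers":1,"linear":[0,0,0.3],"twist":0},{"fingers":1,"linear":[0,0,0.08],"twist":0},{"fingers":1,"linear":[0,0,0],"twist":0}]' && python3 -m crank '[{"fingers":0.4,"linear":[0,0,0],"twist":0},{"fingers":0.4,"linear":[0,0,0],"twist":0},{"fingers":0.4,"linear":[0,0,0],"twist":0},{"fingers":0.4,"linear":[0,0,-0.6],"twist":0},{"fingers":0.4,"linear":[0,0,-1],"twist":0},{"fingers":0.4,"linear":[0,0,-1],"twist":0},{"fingers":0.4,"linear":[0,0,-1],"twist":0},{"fingers":0.4,"linear":[0,0,-1],"twist":0},{"fingers":0.3,"linear":[0,0,-1],"twist":-1},{"fingers":0,"linear":[0,0,-1],"twist":-1}]' && python3 -m crank '[{"fingers":0,"linear":[-0.95,0.1,-0.5],"twist":0},{"fingers":0,"linear":[-0.95,0.1,0],"twist":0},{"fingers":0,"linear":[-0.95,0.1,0],"twist":0},{"fingers":0,"linear":[-0.95,0.1,0],"twist":0},{"fingers":0,"linear":[-0.95,0.1,0],"twist":0},{"fingers":0,"linear":[-0.95,0.1,0],"twist":0},{"fingers":0,"linear":[-0.95,0.1,0],"twist":0},{"fingers":0,"linear":[-0.95,0.1,0],"twist":0},{"fingers":0,"linear":[-0.95,0.1,0],"twist":0},{"fingers":0,"linear":[-0.95,0.1,0],"twist":0}]' && python3 -m crank '[{"fingers":0,"linear":[-0.95,0.1,0],"twist":0},{"fingers":0,"linear":[-0.95,0.1,0],"twist":0},{"fingers":0,"linear":[-0.95,0.1,0],"twist":0},{"fingers":0,"linear":[-0.95,0.1,0],"twist":0},{"fingers":0,"linear":[-0.95,0.1,0],"twist":0},{"fingers":0,"linear":[0,0,0],"twist":0},{"fingers":0,"linear":[0,0,0],"twist":0},{"fingers":0,"linear":[0,0,0],"twist":0}]'
python3 - <<'E'
from h import *
o,M=st()
c=get_calibration("wrist");im=snapshot("wrist");cv2.imwrite("pics/w9.png",im[...,::-1])
for n in("scene","side"):cv2.imwrite(f"pics/{n}9.png",snapshot(n)[...,::-1])
print(M.T@(np.array([.50,-.3755,.0515])-o["ee_pos"])/.025)
p=proj(c,[[.5,-.4155,.078],[.5,-.3355,.078],[.493,-.3755,.078],[.507,-.3755,.078]]);print(p)
v=im.copy()
for a in p:cv2.circle(v,tuple(int(round(t)) for t in a),3,(255,0,0),1)
cv2.imwrite("pics/w9m.png",v[...,::-1])
E
```

```text
clock: 27.65
ee_pos: [0.4556, 0.0336, 0.0178]
tool_rot: [0.767, 0.641, 0.0, 0.0]
ft_force: [-0.2, 0.3, -0.6]
finger_gap: 0.134
finger_force: 40.1
clock: 28.65
ee_pos: [0.4549, 0.034, 0.1836]
tool_rot: [0.707, 0.707, 0.0, 0.0]
ft_force: [-0.6, 0.2, 0.4]
finger_gap: 0.493
finger_force: 0.0
clock: 29.65
ee_pos: [0.4792, -0.2045, 0.195]
tool_rot: [0.708, 0.706, 0.0, 0.0]
ft_force: [0.0, 0.5, 0.6]
finger_gap: 0.501
finger_force: 0.0
clock: 30.45
ee_pos: [0.4917, -0.3209, 0.1947]
tool_rot: [0.708, 0.707, 0.001, -0.0]
ft_force: [0.4, 0.1, 0.4]
finger_gap: 0.498
finger_force: 0.0
t30.4 tcp [ 491.7 -320.9  194.7] tool y dir deg -0.1 gap 0.498 F [0.4 0.1 0.4]
[-2.19170171  0.33476039  5.72592366]
[[328.24670772 288.55644117]
 [328.85496498 209.81715046]
 [320.89892326 250.88508547]
 [336.17662626 250.85818307]]
```

View pics/w9m.png

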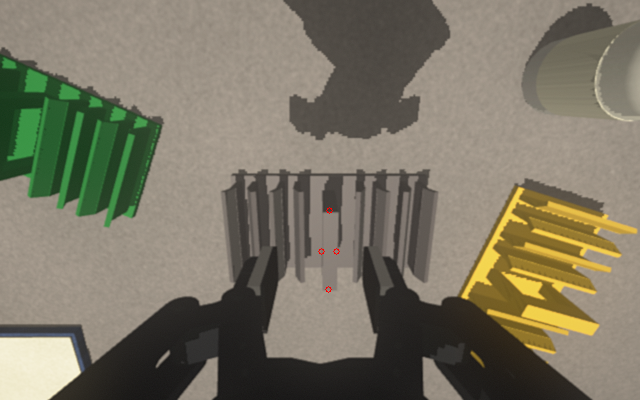

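The marks for the handle's expected place sit on the bar (x 323–338, end at 291), so the rack has not shifted. Regripping and carrying it back.

```bash
python3 -m crank '[{"fingers":0,"linear":[-0.7,0.12,0],"twist":0},{"fingers":0,"linear":[-0.75,0.12,0],"twist":0},{"fingers":0,"linear":[-0.75,0.12,0],"twist":0},{"fingers":0,"linear":[0,0,1],"twist":0},{"fingers":0,"linear":[0,0,1],"twist":0},{"fingers":0,"linear":[0,0,1],"twist":0},{"fingers":0,"linear":[0,0,1],"twist":0},{"fingers":0,"linear":[0,0,1],"twist":0},{"fingers":0,"linear":[0,0,0.7],"twist":0},{"fingers":0,"linear":[0,0,0],"twist":0}]' && python3 -m crank '[{"fingers":1,"linear":[0,0,0],"twist":0},{"fingers":1,"linear":[0,0,0],"twist":0},{"fingers":1,"linear":[0,0,0],"twist":0},{"fingers":1,"linear":[0,0,0],"twist":0},{"fingers":1,"linear":[0,0,0],"twist":0},{"fingers":1,"linear":[0,0,0],"twist":0},{"fingers":1,"linear":[0,0,0],"twist":0}]' 60 && python3 -m crank '[{"fingers":1,"linear":[0,0,-0.4],"twist":0},{"fingers":1,"linear":[0,0,-0.8],"twist":0},{"fingers":1,"linear":[0,0,-0.9],"twist":0},{"fingers":1,"linear":[0,0,-1],"twist":0},{"fingers":1,"linear":[0,0,-1],"twist":0},{"fingers":1,"linear":[0,0,-1],"twist":0},{"fingers":1,"linear":[0,0,-1],"twist":0},{"fingers":1,"linear":[0.5,0.07,0],"twist":0},{"fingers":1,"linear":[1,0.07,0],"twist":0},{"fingers":1,"linear":[1,0.07,0],"twist":0}]' && python3 -m crank '[{"fingers":1,"linear":[1,0.07,0],"twist":0},{"fingers":1,"linear":[1,0.07,0],"twist":0},{"fingers":1,"linear":[1,0.07,0],"twist":0},{"fingers":1,"linear":[1,0.07,0],"twist":0},{"fingers":1,"linear":[1,0.07,0],"twist":0},{"fingers":1,"linear":[1,0.07,0],"twist":0},{"fingers":1,"linear":[1,0.07,0],"twist":0},{"fingers":1,"linear":[1,0.07,0],"twist":0},{"fingers":1,"linear":[1,0.07,0],"twist":0},{"fingers":1,"linear":[1,0.07,0],"twist":0}]' && python3 -m crank '[{"fingers":1,"linear":[1,0.07,0],"twist":0},{"fingers":1,"linear":[1,0.07,0],"twist":0},{"fingers":1,"linear":[1,0.07,0],"twist":0},{"fingers":1,"linear":[0,0,0],"twist":1},{"fingers":1,"linear":[0,0,0],"twist":1},{"fingers":1,"linear":[0,0,0],"twist":0},{"fingers":1,"linear":[0,0,0],"twist":0},{"fingers":1,"linear":[0,0,0],"twist":0}]'
python3 - <<'E'
from h import *
o,M=st()
c=get_calibration("wrist");im=snapshot("wrist");cv2.imwrite("pics/w10.png",im[...,::-1])
for n in("scene","side"):cv2.imwrite(f"pics/{n}10.png",snapshot(n)[...,::-1])
print(M.T@(np.array([.527,.0215,.093])-o["ee_pos"])/.025)
E
```

```text
clock: 31.6
ee_pos: [0.4989, -0.3753, 0.0497]
tool_rot: [0.708, 0.706, -0.0, -0.003]
ft_force: [-0.3, -0.1, -0.0]
finger_gap: 0.498
finger_force: 0.0
clock: 32.3
ee_pos: [0.501, -0.3781, 0.054]
tool_rot: [0.708, 0.706, 0.0, 0.001]
ft_force: [-0.8, 0.1, 5.4]
finger_gap: 0.148
finger_force: 62.2
clock: 33.3
ee_pos: [0.5045, -0.3128, 0.2026]
tool_rot: [0.709, 0.706, -0.0, -0.002]
ft_force: [-0.1, 1.0, -3.2]
finger_gap: 0.15
finger_force: 61.0
clock: 34.3
ee_pos: [0.522, -0.0626, 0.2027]
tool_rot: [0.708, 0.706, -0.001, -0.002]
ft_force: [1.2, 0.2, -3.2]
finger_gap: 0.152
finger_force: 61.1
clock: 35.1
ee_pos: [0.5287, 0.0101, 0.2041]
tool_rot: [0.767, 0.642, -0.001, -0.001]
ft_force: [-0.4, -0.6, -2.8]
finger_gap: 0.149
finger_force: 61.0
t35.1 tcp [528.7  10.1 204.1] tool y dir deg -10.1 gap 0.149 F [-0.4 -0.6 -2.8]
[ 0.43905016 -0.14167073  4.44321515]
```

View pics/w10.png

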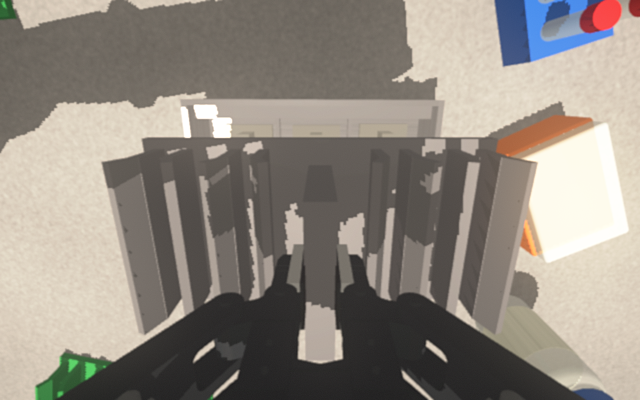

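Run:
```python
from h import *
o,M=st();c=get_calibration("wrist")
a=ray(c,[(145,138),(497,138)],.159);b=ray(c,[(182,100),(443,100)],.058);e=o["ee_pos"]
for q in(a,b):print(np.round((q-e)@M*1000,1).tolist(),np.linalg.norm(q[1]-q[0]))
t=np.array([.5265,.0197,.0955]);print(M.T@(t-e)/.025)
```

```text
t35.2 tcp [529.3   9.8 204.6] tool y dir deg -10.2 gap 0.153 F [ 0.3 -0.2 -3.4]
[[56.4, -103.2, 45.7], [56.5, 105.2, 45.6]] 0.20835627030279166
[[76.9, -120.6, 146.7], [76.9, 108.4, 146.6]] 0.2290309050505466
[ 0.3694355  -0.17774687  4.36596921]
```

```bash
python3 -m crank '[{"fingers":1,"linear":[0.2,-0.12,0.3],"twist":0},{"fingers":1,"linear":[0.2,-0.12,0.8],"twist":0},{"fingers":1,"linear":[0,0,1],"twist":0},{"fingers":1,"linear":[0,0,0.8],"twist":0},{"fingers":1,"linear":[0,0,0.4],"twist":0},{"fingers":1,"linear":[0,0,0.2],"twist":0},{"fingers":1,"linear":[0,0,0.2],"twist":0},{"fingers":1,"linear":[0,0,0.2],"twist":0},{"fingers":1,"linear":[0,0,0],"twist":0}]' && python3 -m crank '[{"fingers":1,"linear":[0,0,0.2],"twist":0},{"fingers":1,"linear":[0,0,0.15],"twist":0},{"fingers":1,"linear":[0,0,0.1],"twist":0},{"fingers":1,"linear":[0,0,0],"twist":0}]'
```

```text
clock: 36.15
ee_pos: [0.5253, 0.0208, 0.1072]
tool_rot: [0.767, 0.641, -0.0, -0.0]
ft_force: [-0.9, 0.1, -3.7]
finger_gap: 0.149
finger_force: 61.0
clock: 36.55
ee_pos: [0.5254, 0.0208, 0.0961]
tool_rot: [0.767, 0.641, 0.0, 0.0]
ft_force: [-0.4, -0.2, -3.9]
finger_gap: 0.149
finger_force: 61.1
```

Still hanging free (−3.9 N), so I'll lower it a little more until it carries.

```bash
python3 -m crank '[{"fingers":1,"linear":[0,0,0.08],"twist":0},{"fingers":1,"linear":[0,0,0],"twist":0}]' && python3 -m crank '[{"fingers":1,"linear":[0,0,0.06],"twist":0},{"fingers":1,"linear":[0,0,0],"twist":0}]'
```

```text
clock: 36.75
ee_pos: [0.5255, 0.0208, 0.096]
tool_rot: [0.767, 0.641, 0.0, 0.0]
ft_force: [-4.6, -1.0, 7.8]
finger_gap: 0.146
finger_force: 62.6
clock: 36.95
ee_pos: [0.5255, 0.0208, 0.0959]
tool_rot: [0.767, 0.641, 0.001, 0.0]
ft_force: [-6.8, -0.4, 16.2]
finger_gap: 0.151
finger_force: 63.8
```

```bash
python3 -m crank '[{"fingers":1,"linear":[0,0,-0.1],"twist":0},{"fingers":0,"linear":[0,0,0],"twist":0},{"fingers":0,"linear":[0,0,0],"twist":0},{"fingers":0,"linear":[0,0,0],"twist":0},{"fingers":0,"linear":[0,0,0],"twist":0},{"fingers":0,"linear":[0,0,-0.5],"twist":0},{"fingers":0,"linear":[0,0,-1],"twist":0},{"fingers":0,"linear":[0,0,-1],"twist":0},{"fingers":0,"linear":[0,0,-1],"twist":0},{"fingers":0,"linear":[0,0,-1],"twist":0}]' && python3 -m crank '[{"fingers":0,"linear":[0,0,-1],"twist":0},{"fingers":0,"linear":[0,0,-1],"twist":0},{"fingers":0,"linear":[0,0,0],"twist":0},{"fingers":0,"linear":[0,0,0],"twist":0}]'
python3 - <<'E'
from h import *
o,M=st()
import json
c=get_calibration("wrist");im=snapshot("wrist");cv2.imwrite("pics/w11.png",im[...,::-1])
json.dump({k:np.array(v).tolist() for k,v in c.items()},open("w11.json","w"))
cv2.imwrite("pics/w11c.png",cv2.resize(im[90:260,190:450,::-1],None,fx=3,fy=3,interpolation=cv2.INTER_CUBIC))
E
```

```text
clock: 37.95
ee_pos: [0.5254, 0.0208, 0.2096]
tool_rot: [0.767, 0.641, 0.0, 0.0]
ft_force: [0.1, 0.2, 0.7]
finger_gap: 0.504
finger_force: 0.0
clock: 38.35
ee_pos: [0.5256, 0.0208, 0.2584]
tool_rot: [0.767, 0.641, 0.001, 0.001]
ft_force: [-1.3, 0.7, -0.9]
finger_gap: 0.501
finger_force: 0.0
t38.4 tcp [525.6  20.8 258.4] tool y dir deg -10.2 gap 0.501 F [-1.3  0.7 -0.9]
```

View pics/w11c.png

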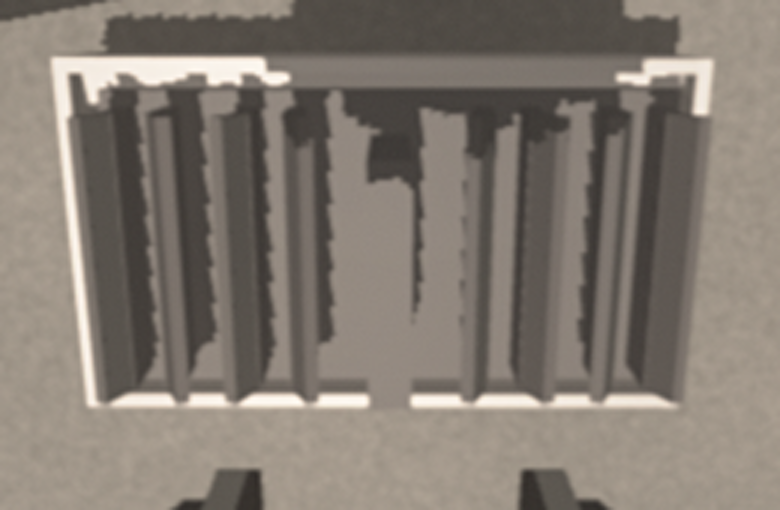

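The rack sits level inside the rim just as at the start, and its slot mouths are at crop x≈142, 272, 508 and 638 (y≈400), so it is fully home. Next I'll look at the stand from above.

```bash
python3 -m crank '[{"fingers":0,"linear":[0.95,-0.41,0],"twist":0},{"fingers":0,"linear":[0.95,-0.41,0],"twist":0},{"fingers":0,"linear":[0.95,-0.41,0],"twist":0},{"fingers":0,"linear":[0.95,-0.41,0],"twist":0},{"fingers":0,"linear":[0.95,-0.41,0],"twist":0},{"fingers":0,"linear":[0.95,-0.41,0],"twist":0},{"fingers":0,"linear":[0.95,-0.41,0],"twist":0},{"fingers":0,"linear":[0.95,-0.41,0],"twist":0},{"fingers":0,"linear":[0.95,-0.41,0],"twist":0},{"fingers":0,"linear":[0.95,-0.41,0],"twist":0}]' && python3 -m crank '[{"fingers":0,"linear":[0.95,-0.41,0],"twist":0},{"fingers":0,"linear":[0.95,-0.41,0],"twist":0},{"fingers":0,"linear":[0.95,-0.41,0],"twist":0},{"fingers":0,"linear":[0,0,0],"twist":-1},{"fingers":0,"linear":[0,0,0],"twist":-1},{"fingers":0,"linear":[0,0,0],"twist":-1},{"fingers":0,"linear":[0,0,0],"twist":-1},{"fingers":0,"linear":[0,0,0],"twist":-1},{"fingers":0,"linear":[0,0,0],"twist":-1},{"fingers":0,"linear":[0,0,0],"twist":-1}]' && python3 -m crank '[{"fingers":0,"linear":[0,0,0],"twist":-1},{"fingers":0,"linear":[0,0,0],"twist":-1},{"fingers":0,"linear":[0,0,0],"twist":-1},{"fingers":0,"linear":[0,0,0],"twist":-0.85},{"fingers":0,"linear":[0,0,0],"twist":0},{"fingers":0,"linear":[0,0,0],"twist":0}]'
python3 - <<'E'
from h import *
import json
c=json.load(open("w11.json"));
for p in((319.5,223.3),(202,223.3),(437,223.3),(190+225/3,223.3),(190+680/3.,223.3)):print("rack",p,ray(c,p,.091 if p[0]!=319.5 else .12).round(4))
o,M=st()
c=get_calibration("wrist");im=snapshot("wrist");cv2.imwrite("pics/w12.png",im[...,::-1])
json.dump({k:np.array(v).tolist() for k,v in c.items()},open("w12.json","w"))
E
```

```text
clock: 39.4
ee_pos: [0.4652, 0.2732, 0.2559]
tool_rot: [0.767, 0.641, -0.002, -0.0]
ft_force: [0.2, -0.1, 0.1]
finger_gap: 0.499
finger_force: 0.0
clock: 40.4
ee_pos: [0.448, 0.3476, 0.2557]
tool_rot: [0.537, 0.843, -0.002, -0.001]
ft_force: [0.1, 0.3, -0.1]
finger_gap: 0.505
finger_force: 0.0
clock: 41.0
ee_pos: [0.4483, 0.3478, 0.2564]
tool_rot: [0.391, 0.92, -0.001, -0.001]
ft_force: [0.4, 0.5, -0.2]
finger_gap: 0.499
finger_force: 0.0
rack (319.5, 223.3) [[ 0.5194 -0.015   0.12  ]]
rack (202, 223.3) [[ 0.3944 -0.0046  0.091 ]]
rack (437, 223.3) [[ 0.6404 -0.0491  0.091 ]]
rack (265.0, 223.3) [[ 0.4603 -0.0165  0.091 ]]
rack (416.66666666666663, 223.3) [[ 0.6191 -0.0452  0.091 ]]
t41.0 tcp [448.3 347.8 256.4] tool y dir deg 44.0 gap 0.499 F [ 0.4  0.5 -0.2]
```

View pics/w12.png

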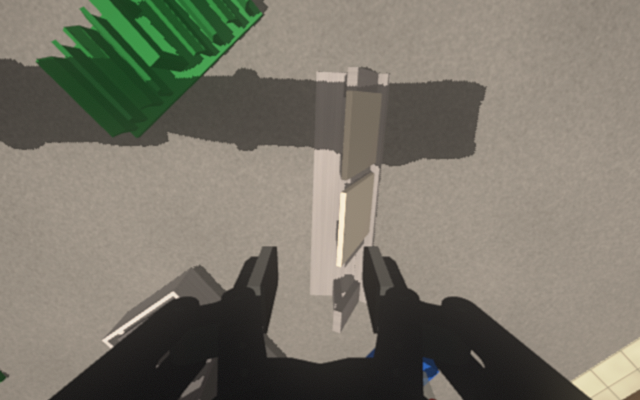

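Two plates are visible. Their top edges run from (347,92) to (341,180) and from (341,187) to (337,265), and the third place is empty (post at 345,300).

Run:
```python
from h import *
import json
c=json.load(open("w12.json"))
cs=get_calibration("scene")
for z in(.10,.105,.11,.115):
    a=ray(c,[(347,92),(341,180),(341,187),(337,265)],z);print(z,a.round(4).tolist());
    for i in(0,2):d=a[i]-a[i+1];print("  len %.4f dir %.1f mid %s"%(np.linalg.norm(d),np.degrees(np.arctan2(d[1],d[0])),(a[i]+a[i+1])[:2]/2))
b=ray(c,[(317,72),(311,295)],0);d=b[0]-b[1];print("base",b.round(4).tolist(),np.linalg.norm(d),np.degrees(np.arctan2(d[1],d[0])))
im=cv2.imread("pics/scene10.png");cv2.imwrite("pics/sc10c.png",cv2.resize(im[255:345,310:460],None,fx=5,fy=5,interpolation=cv2.INTER_CUBIC))
im=cv2.imread("pics/w12.png");cv2.imwrite("pics/w12c.png",cv2.resize(im[60:340,280:420],None,fx=2,fy=2))
```

```text
0.1 [[0.4083, 0.4249, 0.1], [0.4624, 0.3635, 0.1], [0.4675, 0.3585, 0.1], [0.5261, 0.2941, 0.1]]
  len 0.0818 dir 131.4 mid [0.43537051 0.39420509]
  len 0.0871 dir 132.3 mid [0.49680348 0.32629264]
0.105 [[0.4081, 0.4246, 0.105], [0.4613, 0.3642, 0.105], [0.4662, 0.3593, 0.105], [0.5239, 0.296, 0.105]]
  len 0.0805 dir 131.4 mid [0.43467197 0.39439405]
  len 0.0856 dir 132.3 mid [0.49507681 0.32761816]
0.11 [[0.4078, 0.4243, 0.11], [0.4601, 0.3649, 0.11], [0.465, 0.36, 0.11], [0.5217, 0.2978, 0.11]]
  len 0.0791 dir 131.4 mid [0.43397342 0.39458301]
  len 0.0842 dir 132.3 mid [0.49335015 0.32894368]
0.115 [[0.4076, 0.4239, 0.115], [0.459, 0.3656, 0.115], [0.4638, 0.3608, 0.115], [0.5195, 0.2997, 0.115]]
  len 0.0777 dir 131.4 mid [0.43327488 0.39477196]
  len 0.0827 dir 132.3 mid [0.49162348 0.3302692 ]
base [[0.3718, 0.4225, -0.0], [0.5782, 0.1945, 0.0]] 0.3075794927759636 132.15339906853535
```

View pics/sc10c.png

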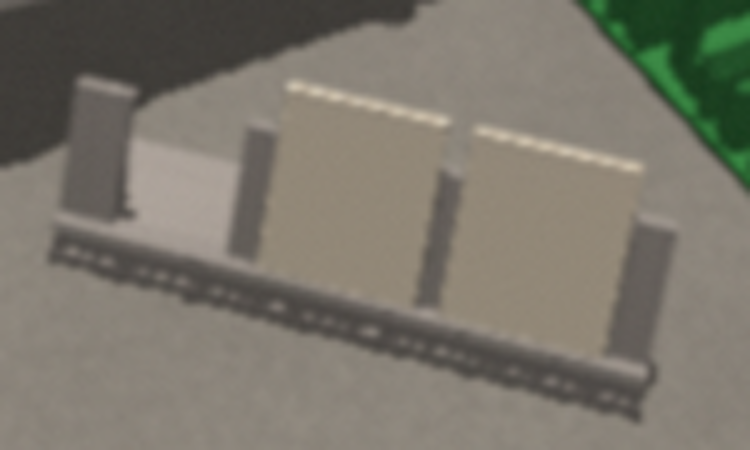

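Run:
```python
from h import *
import json
c=json.load(open("w12.json"));cs=get_calibration("scene")
def line(c,p):
    a=ray(c,p,0.)[0];b=ray(c,p,.2)[0];return a,(b-a)/np.linalg.norm(b-a)
for nm,w,s in(("mid",[(341,187),(337,265)],[(450,122),(288,86)]),("far",[(347,92),(341,180)],[(640,167),(473,129)])):
    P=[]
    for pw,ps in zip(w,s):
        a,u=line(c,pw);b,v=line(cs,(ps[0]/5+310,ps[1]/5+255))
        t=np.linalg.lstsq(np.c_[u,-v],b-a,rcond=None)[0];p,q=a+t[0]*u,b+t[1]*v;P.append((p+q)/2);print(nm,P[-1].round(4),"miss %.4f"%np.linalg.norm(p-q))
    m=(P[0]+P[1])/2;print(nm,"mid",m.round(4),np.linalg.norm(P[0]-P[1]))
    R=np.array([[np.cos(.735),np.sin(.735)],[-np.sin(.735),np.cos(.735)]]);print("  stand frame",(R@(m[:2]-[.5065,.337])).round(4))
```

```text
mid [0.4653 0.3594 0.1108] miss 0.0018
mid [0.5206 0.2994 0.1112] miss 0.0021
mid mid [0.4929 0.3294 0.111 ] 0.08164572041861179
  stand frame [-0.0152  0.0034]
far [0.407  0.425  0.1125] miss 0.0024
far [0.4592 0.3662 0.111 ] miss 0.0027
far mid [0.4331 0.3956 0.1117] 0.07865258709543138
  stand frame [-0.0151  0.0927]
```

View pics/w12c.png

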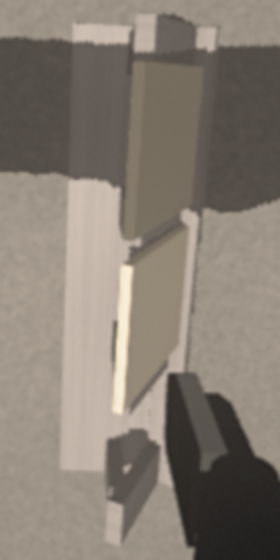

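I've already viewed more pictures than the 14 allowed, so I won't view any more and will work from readings and measurements only. Both plates' top edges triangulate to z≈0.111 with about 80 mm width, which fits. Going to the middle plate.

```bash
python3 -m crank '[{"fingers":0,"linear":[0,0,0],"twist":0.38},{"fingers":0,"linear":[-0.87,0.58,0],"twist":0},{"fingers":0,"linear":[-0.87,0.58,0],"twist":0},{"fingers":0,"linear":[0,0,1],"twist":0},{"fingers":0,"linear":[0,0,1],"twist":0},{"fingers":0,"linear":[0,0,1],"twist":0},{"fingers":0,"linear":[0,0,1],"twist":0},{"fingers":0,"linear":[0,0,0.6],"twist":0},{"fingers":0,"linear":[0,0,0],"twist":0},{"fingers":0,"linear":[0,0,0],"twist":0}]' 20
python3 - <<'E'
from h import *
o,M=st();print(M.T@(np.array([.4989,.3349,.086])-o["ee_pos"])/.025)
E
```

```text
clock: 42.05
ee_pos: [0.4995, 0.3356, 0.1427]
tool_rot: [0.406, 0.914, -0.0, -0.0]
ft_force: [-0.1, 0.5, 0.6]
finger_gap: 0.498
finger_force: 0.0
t42.0 tcp [499.5 335.6 142.7] tool y dir deg 42.1 gap 0.498 F [-0.1  0.5  0.6]
[-0.00262961 -0.03587672  2.26691178]
```

```bash
python3 -m crank '[{"fingers":0,"linear":[0,-0.03,0.6],"twist":0},{"fingers":0,"linear":[0,0,0.6],"twist":0},{"fingers":0,"linear":[0,0,0.6],"twist":0},{"fingers":0,"linear":[0,0,0.47],"twist":0},{"fingers":0,"linear":[0,0,0],"twist":0}]' 20 && python3 -m crank '[{"fingers":1,"linear":[0,0,0],"twist":0},{"fingers":1,"linear":[0,0,0],"twist":0},{"fingers":1,"linear":[0,0,0],"twist":0},{"fingers":1,"linear":[0,0,0],"twist":0},{"fingers":1,"linear":[0,0,0],"twist":0},{"fingers":1,"linear":[0,0,0],"twist":0}]' 20
```

```text
clock: 42.55
ee_pos: [0.4984, 0.3346, 0.085]
tool_rot: [0.406, 0.914, -0.001, -0.0]
ft_force: [0.7, -0.2, -0.3]
finger_gap: 0.501
finger_force: 0.0
clock: 43.15
ee_pos: [0.5018, 0.3375, 0.0887]
tool_rot: [0.405, 0.914, 0.004, 0.002]
ft_force: [2.1, 1.9, 6.2]
finger_gap: 0.171
finger_force: 21.0
```

```bash
python3 -m crank '[{"fingers":1,"linear":[0,0,-0.3],"twist":0},{"fingers":1,"linear":[0,0,-0.4],"twist":0},{"fingers":1,"linear":[0,0,-0.5],"twist":0},{"fingers":1,"linear":[0,0,-0.5],"twist":0},{"fingers":1,"linear":[0,0,-0.5],"twist":0},{"fingers":1,"linear":[0,0,-0.5],"twist":0},{"fingers":1,"linear":[0,0,-0.5],"twist":0},{"fingers":1,"linear":[0,0,-0.5],"twist":0},{"fingers":1,"linear":[0,0,-0.5],"twist":0},{"fingers":1,"linear":[0,0,-0.5],"twist":0}]' 20 && python3 -m crank '[{"fingers":1,"linear":[0,0,-0.8],"twist":0},{"fingers":1,"linear":[0,0,-0.8],"twist":0},{"fingers":1,"linear":[0,0,-0.8],"twist":0},{"fingers":1,"linear":[0,0,0],"twist":0},{"fingers":1,"linear":[0,0,0],"twist":0},{"fingers":1,"linear":[0,0,0],"twist":0}]' 60
```

```text
clock: 44.15
ee_pos: [0.498, 0.3341, 0.2036]
tool_rot: [0.406, 0.914, -0.001, -0.001]
ft_force: [-0.3, 0.2, -1.2]
finger_gap: 0.064
finger_force: 27.2
clock: 44.75
ee_pos: [0.4981, 0.3343, 0.2617]
tool_rot: [0.405, 0.914, -0.001, -0.001]
ft_force: [0.2, -0.1, -1.8]
finger_gap: 0.055
finger_force: 63.6
```

Gap 0.055 means the plate now lies flat between the pads (6 mm), so it is upright. Turning it and going above the -88 slot.

```bash
python3 -m crank '[{"fingers":1,"linear":[0,0,0],"twist":0.9},{"fingers":1,"linear":[0,0,0],"twist":1},{"fingers":1,"linear":[0,0,0],"twist":1},{"fingers":1,"linear":[0,0,0],"twist":1},{"fingers":1,"linear":[0,0,0],"twist":1},{"fingers":1,"linear":[0,0,0],"twist":1},{"fingers":1,"linear":[0,0,0],"twist":1},{"fingers":1,"linear":[0,0,0],"twist":1},{"fingers":1,"linear":[0,0,0],"twist":1},{"fingers":1,"linear":[0,0,0],"twist":1}]' && python3 -m crank '[{"fingers":1,"linear":[0,0,0],"twist":0.56},{"fingers":1,"linear":[-0.6,0,0],"twist":0},{"fingers":1,"linear":[-1,0,0],"twist":0},{"fingers":1,"linear":[-1,-0.1,0],"twist":0},{"fingers":1,"linear":[-1,-0.1,0],"twist":0},{"fingers":1,"linear":[-1,0,0],"twist":0},{"fingers":1,"linear":[-1,0,0],"twist":0},{"fingers":1,"linear":[-1,0,0],"twist":0},{"fingers":1,"linear":[-1,0,0],"twist":0},{"fingers":1,"linear":[-1,0,0],"twist":0}]' && python3 -m crank '[{"fingers":1,"linear":[-1,0,0],"twist":0},{"fingers":1,"linear":[-1,0,0],"twist":0},{"fingers":1,"linear":[-1,0,0],"twist":0},{"fingers":1,"linear":[-0.5,0,0],"twist":0},{"fingers":1,"linear":[0,0,0],"twist":0},{"fingers":1,"linear":[0,0,0],"twist":0},{"fingers":1,"linear":[0,0,0],"twist":0}]'
python3 - <<'E'
from h import *
import json
o,M=st();e=o["ee_pos"];print(M.T@(np.array([.4389,.0364,.130])-e)/.025)
c=json.load(open("w11.json"))
for x in(142,272,508,638):print("mouth",ray(c,(190+x/3,90+400/3),.091).round(4))
im=snapshot("wrist");c=get_calibration("wrist");np.save("w13.npy",im)
# held plate bottom: predict corners from tool frame, and report colour runs along rows
for n in("scene","side"):
    im=snapshot(n);c=get_calibration(n);h=cv2.cvtColor(im,cv2.COLOR_RGB2HSV)
    P=np.array([[s*.04,0,-(.025-d)] for s in(-1,1) for d in(0,.1)])  # tool x,z
    W=e+P@M.T;p=proj(c,W);x0,y0=np.int32(p.min(0)-25);x1,y1=np.int32(p.max(0)+25)
    cv2.imwrite(f"pics/{n}13.png",im[...,::-1])
    m=cv2.inRange(h,(10,15,120),(35,90,255));k=np.zeros_like(m);k[max(y0,0):y1,max(x0,0):x1]=255;m&=k
    for q in cv2.findContours(m,cv2.RETR_EXTERNAL,cv2.CHAIN_APPROX_NONE)[0]:
        if cv2.contourArea(q)>100:print(n,"blob",cv2.boundingRect(q),cv2.contourArea(q),"pred",p.round().tolist(),"approx",cv2.approxPolyDP(q,3,True)[:,0].tolist())
E
```

```text
clock: 45.75
ee_pos: [0.4981, 0.3344, 0.2615]
tool_rot: [0.752, 0.659, -0.002, -0.0]
ft_force: [-0.1, -0.1, -2.1]
finger_gap: 0.055
finger_force: 63.6
clock: 46.75
ee_pos: [0.4549, 0.1229, 0.2619]
tool_rot: [0.767, 0.642, -0.001, -0.001]
ft_force: [0.1, -0.2, -1.7]
finger_gap: 0.058
finger_force: 63.6
clock: 47.45
ee_pos: [0.4407, 0.04, 0.263]
tool_rot: [0.766, 0.643, 0.0, -0.0]
ft_force: [0.0, 0.7, -0.9]
finger_gap: 0.054
finger_force: 63.6
t47.5 tcp [440.7  40.  263. ] tool y dir deg -10.0 gap 0.054 F [ 0.   0.7 -0.9]
[-0.15684471 -0.04380959  5.32063698]
mouth [[ 0.4313 -0.0113  0.091 ]]
mouth [[ 0.4767 -0.0195  0.091 ]]
mouth [[ 0.559  -0.0344  0.091 ]]
mouth [[ 0.6044 -0.0426  0.091 ]]
scene blob (310, 134, 62, 84) 2305.5 pred [[336.0, 149.0], [335.0, 179.0], [347.0, 163.0], [346.0, 193.0]] approx [[310, 134], [310, 202], [315, 211], [316, 206], [321, 211], [323, 204], [329, 210], [330, 203], [335, 208], [339, 201], [350, 217], [371, 217], [371, 177], [347, 179], [345, 192], [335, 180], [322, 180], [319, 155], [329, 153], [332, 160], [331, 152]]
scene blob (351, 124, 21, 34) 287
[... 241 characters left out ...]
9.0], [335.0, 179.0], [347.0, 163.0], [346.0, 193.0]] approx [[310, 129], [317, 135], [324, 134], [329, 124], [310, 124]]
side blob (267, 95, 57, 96) 2721.0 pred [[298.0, 130.0], [300.0, 166.0], [292.0, 120.0], [294.0, 154.0]] approx [[323, 95], [313, 95], [319, 101], [302, 120], [302, 131], [299, 133], [294, 126], [297, 162], [306, 170], [289, 172], [288, 157], [293, 153], [288, 121], [279, 117], [276, 125], [267, 126], [267, 150], [276, 151], [280, 162], [283, 161], [279, 169], [267, 166], [267, 173], [270, 169], [275, 175], [281, 172], [282, 176], [299, 180], [267, 175], [267, 190], [278, 190], [303, 178], [318, 181], [319, 178], [308, 174], [312, 174], [312, 158], [321, 159], [323, 165]]
```

Plate outline corners match the prediction to within a pixel, so its foot is about 75 mm below the TCP. The slot measurement also agrees within 1.5 mm. Inserting.

```bash
python3 -m crank '[{"fingers":1,"linear":[-0.14,-0.02,0.5],"twist":0},{"fingers":1,"linear":[0,0,0.9],"twist":0},{"fingers":1,"linear":[0,0,0.9],"twist":0},{"fingers":1,"linear":[0,0,0.7],"twist":0},{"fingers":1,"linear":[0,0,0.5],"twist":0},{"fingers":1,"linear":[0,0,0.4],"twist":0},{"fingers":1,"linear":[0,0,0.3],"twist":0},{"fingers":1,"linear":[0,0,0.2],"twist":0},{"fingers":1,"linear":[0,0,0],"twist":0}]' && python3 -m crank '[{"fingers":1,"linear":[0,0,0.2],"twist":0},{"fingers":1,"linear":[0,0,0.2],"twist":0},{"fingers":1,"linear":[0,0,0.2],"twist":0},{"fingers":1,"linear":[0,0,0],"twist":0}]'
```

```text
clock: 48.5
ee_pos: [0.4394, 0.0348, 0.1529]
tool_rot: [0.767, 0.642, -0.0, -0.0]
ft_force: [-0.2, 0.1, -1.4]
finger_gap: 0.058
finger_force: 63.6
clock: 48.9
ee_pos: [0.4389, 0.0347, 0.1375]
tool_rot: [0.767, 0.642, -0.001, -0.0]
ft_force: [0.4, -0.3, -2.2]
finger_gap: 0.057
finger_force: 63.6
```

```bash
python3 -m crank '[{"fingers":1,"linear":[0,0,0.12],"twist":0},{"fingers":1,"linear":[0,0,0.12],"twist":0},{"fingers":1,"linear":[0,0,0],"twist":0}]' && python3 -m crank '[{"fingers":1,"linear":[0,0,0.1],"twist":0},{"fingers":1,"linear":[0,0,0.08],"twist":0},{"fingers":1,"linear":[0,0,0],"twist":0}]'
```

```text
clock: 49.2
ee_pos: [0.4393, 0.0347, 0.1319]
tool_rot: [0.767, 0.642, -0.0, -0.0]
ft_force: [-1.0, 0.1, -1.3]
finger_gap: 0.054
finger_force: 63.6
clock: 49.5
ee_pos: [0.4393, 0.0347, 0.1275]
tool_rot: [0.767, 0.642, -0.0, -0.0]
ft_force: [-0.1, -0.3, -1.2]
finger_gap: 0.058
finger_force: 63.6
```

```bash
python3 -m crank '[{"fingers":1,"linear":[0,0,0.08],"twist":0},{"fingers":1,"linear":[0,0,0],"twist":0}]' | grep -E "ee_pos|ft_f"; python3 -m crank '[{"fingers":1,"linear":[0,0,0.08],"twist":0},{"fingers":1,"linear":[0,0,0],"twist":0}]'| grep -E "ee_pos|ft_f"
```

```text
ee_pos: [0.4394, 0.0347, 0.1256]
ft_force: [0.3, 0.3, -1.5]
ee_pos: [0.44, 0.0349, 0.1242]
ft_force: [-0.1, 0.3, 0.6]
```

```bash
python3 -m crank '[{"fingers":1,"linear":[0,0,0.06],"twist":0},{"fingers":1,"linear":[0,0,0],"twist":0}]'| grep -E "ee_pos|ft_f"
```

```text
ee_pos: [0.4404, 0.035, 0.1241]
ft_force: [-2.7, 0.6, 10.7]
```

Floor contact at 0.124, as predicted. Releasing, then on to the second plate.

```bash
python3 -m crank '[{"fingers":1,"linear":[0,0,-0.06],"twist":0},{"fingers":0.4,"linear":[0,0,0],"twist":0},{"fingers":0.4,"linear":[0,0,0],"twist":0},{"fingers":0.3,"linear":[0,0,0],"twist":0},{"fingers":0.3,"linear":[0,0,-0.5],"twist":0},{"fingers":0.3,"linear":[0,0,-1],"twist":0},{"fingers":0.3,"linear":[0,0,-1],"twist":0},{"fingers":0.3,"linear":[0,0,-1],"twist":0},{"fingers":0.3,"linear":[0,0,-1],"twist":0},{"fingers":0.3,"linear":[0,0,-1],"twist":0}]' && python3 -m crank '[{"fingers":0,"linear":[1,-0.18,0],"twist":0},{"fingers":0,"linear":[1,-0.18,0],"twist":0},{"fingers":0,"linear":[1,-0.18,0],"twist":0},{"fingers":0,"linear":[1,-0.18,0],"twist":0},{"fingers":0,"linear":[1,-0.18,0],"twist":0},{"fingers":0,"linear":[1,-0.18,0],"twist":0},{"fingers":0,"linear":[1,-0.18,0],"twist":0},{"fingers":0,"linear":[1,-0.18,0],"twist":0},{"fingers":0,"linear":[1,-0.18,0],"twist":0},{"fingers":0,"linear":[1,-0.18,0],"twist":0}]' && python3 -m crank '[{"fingers":0,"linear":[1,-0.18,0],"twist":-1},{"fingers":0,"linear":[1,-0.18,0],"twist":0},{"fingers":0,"linear":[1,-0.18,0],"twist":0},{"fingers":0,"linear":[0,0,0],"twist":-1},{"fingers":0,"linear":[0,0,0],"twist":-1},{"fingers":0,"linear":[0,0,0],"twist":-1},{"fingers":0,"linear":[0,0,0],"twist":-1},{"fingers":0,"linear":[0,0,0],"twist":-1},{"fingers":0,"linear":[0,0,0],"twist":-1},{"fingers":0,"linear":[0,0,0],"twist":-1}]' && python3 -m crank '[{"fingers":0,"linear":[0,0,0],"twist":-1},{"fingers":0,"linear":[0,0,0],"twist":-1},{"fingers":0,"linear":[0,0,0],"twist":-0.46},{"fingers":0,"linear":[0,0,0],"twist":0},{"fingers":0,"linear":[0,0,0],"twist":0}]'
python3 - <<'E'
from h import *
o,M=st();print(M.T@(np.array([.4389,.4009,.086])-o["ee_pos"])/.025,o["qpos"].round(2))
E
```

```text
clock: 51.1
ee_pos: [0.4394, 0.0347, 0.2621]
tool_rot: [0.767, 0.642, -0.0, -0.0]
ft_force: [0.8, -0.1, -0.6]
finger_gap: 0.349
finger_force: 0.0
clock: 52.1
ee_pos: [0.4392, 0.2897, 0.2609]
tool_rot: [0.767, 0.642, -0.0, -0.0]
ft_force: [0.2, -1.0, 0.3]
finger_gap: 0.501
finger_force: 0.0
clock: 53.1
ee_pos: [0.4348, 0.3647, 0.2608]
tool_rot: [0.5, 0.866, -0.0, -0.0]
ft_force: [-0.3, 0.4, -0.0]
finger_gap: 0.496
finger_force: 0.0
clock: 53.6
ee_pos: [0.4348, 0.3646, 0.261]
tool_rot: [0.406, 0.914, -0.0, -0.0]
ft_force: [0.1, -0.1, -0.5]
finger_gap: 0.498
finger_force: 0.0
t53.6 tcp [434.8 364.6 261. ] tool y dir deg 42.1 gap 0.498 F [ 0.1 -0.1 -0.5]
[0.96592976 1.09774763 6.99790555] [-0.59  0.34 -0.19  1.4   0.06  1.4  -0.04]
```

```bash
python3 -m crank '[{"fingers":0,"linear":[0.97,1,0],"twist":0},{"fingers":0,"linear":[0,0.1,0.8],"twist":0},{"fingers":0,"linear":[0,0,1],"twist":0},{"fingers":0,"linear":[0,0,1],"twist":0},{"fingers":0,"linear":[0,0,1],"twist":0},{"fingers":0,"linear":[0,0,0.9],"twist":0},{"fingers":0,"linear":[0,0,0],"twist":0},{"fingers":0,"linear":[0,0,0],"twist":0}]' 20
python3 - <<'E'
from h import *
o,M=st();print(M.T@(np.array([.4389,.4009,.086])-o["ee_pos"])/.025)
E
```

```text
clock: 54.4
ee_pos: [0.439, 0.4012, 0.1439]
tool_rot: [0.406, 0.914, -0.0, -0.0]
ft_force: [-0.3, 0.8, 1.3]
finger_gap: 0.501
finger_force: 0.0
t54.4 tcp [439.  401.2 143.9] tool y dir deg 42.1 gap 0.501 F [-0.3  0.8  1.3]
[-0.00591924 -0.00974876  2.31690047]
```

```bash
python3 -m crank '[{"fingers":0,"linear":[0,0,0.6],"twist":0},{"fingers":0,"linear":[0,0,0.6],"twist":0},{"fingers":0,"linear":[0,0,0.6],"twist":0},{"fingers":0,"linear":[0,0,0.5],"twist":0},{"fingers":0,"linear":[0,0,0],"twist":0}]' 20 && python3 -m crank '[{"fingers":1,"linear":[0,0,0],"twist":0},{"fingers":1,"linear":[0,0,0],"twist":0},{"fingers":1,"linear":[0,0,0],"twist":0},{"fingers":1,"linear":[0,0,0],"twist":0},{"fingers":1,"linear":[0,0,0],"twist":0},{"fingers":1,"linear":[0,0,0],"twist":0}]' 20 && python3 -m crank '[{"fingers":1,"linear":[0,0,-0.3],"twist":0},{"fingers":1,"linear":[0,0,-0.4],"twist":0},{"fingers":1,"linear":[0,0,-0.5],"twist":0},{"fingers":1,"linear":[0,0,-0.5],"twist":0},{"fingers":1,"linear":[0,0,-0.5],"twist":0},{"fingers":1,"linear":[0,0,-0.5],"twist":0},{"fingers":1,"linear":[0,0,-0.5],"twist":0},{"fingers":1,"linear":[0,0,-0.5],"twist":0},{"fingers":1,"linear":[0,0,-0.5],"twist":0},{"fingers":1,"linear":[0,0,-0.5],"twist":0}]' 20 && python3 -m crank '[{"fingers":1,"linear":[0,0,-0.8],"twist":0},{"fingers":1,"linear":[0,0,-0.8],"twist":0},{"fingers":1,"linear":[0,0,-0.8],"twist":0},{"fingers":1,"linear":[0,0,0],"twist":0},{"fingers":1,"linear":[0,0,0],"twist":0},{"fingers":1,"linear":[0,0,0],"twist":0}]' 60
```

```text
clock: 54.9
ee_pos: [0.4386, 0.4008, 0.0856]
tool_rot: [0.406, 0.914, -0.001, -0.0]
ft_force: [-0.8, 1.3, 0.3]
finger_gap: 0.497
finger_force: 0.0
clock: 55.5
ee_pos: [0.4417, 0.4038, 0.0893]
tool_rot: [0.406, 0.914, 0.004, 0.002]
ft_force: [2.4, 1.6, 6.4]
finger_gap: 0.167
finger_force: 20.6
clock: 56.5
ee_pos: [0.438, 0.4004, 0.2041]
tool_rot: [0.405, 0.914, -0.001, -0.001]
ft_force: [0.9, 0.2, -0.5]
finger_gap: 0.066
finger_force: 27.8
clock: 57.1
ee_pos: [0.4382, 0.4004, 0.2622]
tool_rot: [0.405, 0.914, -0.002, -0.001]
ft_force: [-0.1, 0.2, -2.2]
finger_gap: 0.052
finger_force: 63.7
```

```bash
python3 -m crank '[{"fingers":1,"linear":[0,0,0],"twist":0.9},{"fingers":1,"linear":[0,0,0],"twist":1},{"fingers":1,"linear":[0,0,0],"twist":1},{"fingers":1,"linear":[0,0,0],"twist":1},{"fingers":1,"linear":[0,0,0],"twist":1},{"fingers":1,"linear":[0,0,0],"twist":1},{"fingers":1,"linear":[0,0,0],"twist":1},{"fingers":1,"linear":[0,0,0],"twist":1},{"fingers":1,"linear":[0,0,0],"twist":1},{"fingers":1,"linear":[0,0,0],"twist":1}]' && python3 -m crank '[{"fingers":1,"linear":[0,0,0],"twist":0.56},{"fingers":1,"linear":[-0.5,0.3,0],"twist":0},{"fingers":1,"linear":[-0.95,0.65,0],"twist":0},{"fingers":1,"linear":[-0.95,0.65,0],"twist":0},{"fingers":1,"linear":[-0.95,0.65,0],"twist":0},{"fingers":1,"linear":[-0.95,0.65,0],"twist":0},{"fingers":1,"linear":[-0.95,0.65,0],"twist":0},{"fingers":1,"linear":[-0.95,0.65,0],"twist":0},{"fingers":1,"linear":[-0.95,0.65,0],"twist":0},{"fingers":1,"linear":[-0.95,0.65,0],"twist":0}]' && python3 -m crank '[{"fingers":1,"linear":[-0.95,0.65,0],"twist":0},{"fingers":1,"linear":[-0.95,0.65,0],"twist":0},{"fingers":1,"linear":[-0.95,0.65,0],"twist":0},{"fingers":1,"linear":[-0.95,0.65,0],"twist":0},{"fingers":1,"linear":[-0.95,0.65,0],"twist":0},{"fingers":1,"linear":[-0.95,0.65,0],"twist":0},{"fingers":1,"linear":[-0.5,0.3,0],"twist":0},{"fingers":1,"linear":[0,0,0],"twist":0},{"fingers":1,"linear":[0,0,0],"twist":0},{"fingers":1,"linear":[0,0,0],"twist":0}]'
python3 - <<'E'
from h import *
o,M=st();print(M.T@(np.array([.6127,.0055,.150])-o["ee_pos"])/.025)
E
```

```text
clock: 58.1
ee_pos: [0.4382, 0.4005, 0.262]
tool_rot: [0.752, 0.659, -0.002, 0.0]
ft_force: [-0.1, -0.4, -1.6]
finger_gap: 0.059
finger_force: 63.6
clock: 59.1
ee_pos: [0.5385, 0.1747, 0.263]
tool_rot: [0.767, 0.642, -0.001, 0.0]
ft_force: [0.2, 0.2, -2.7]
finger_gap: 0.052
finger_force: 63.6
clock: 60.1
ee_pos: [0.6141, 0.0093, 0.2637]
tool_rot: [0.766, 0.643, 0.0, -0.001]
ft_force: [-0.6, 0.4, -1.1]
finger_gap: 0.054
finger_force: 63.6
t60.1 tcp [614.1   9.3 263.7] tool y dir deg -9.9 gap 0.054 F [-0.6  0.4 -1.1]
[-0.16688172 -0.02477098  4.54844351]
```

```bash
python3 -m crank '[{"fingers":1,"linear":[-0.15,-0.03,0.5],"twist":0},{"fingers":1,"linear":[0,0,0.9],"twist":0},{"fingers":1,"linear":[0,0,0.9],"twist":0},{"fingers":1,"linear":[0,0,0.7],"twist":0},{"fingers":1,"linear":[0,0,0.5],"twist":0},{"fingers":1,"linear":[0,0,0.4],"twist":0},{"fingers":1,"linear":[0,0,0.3],"twist":0},{"fingers":1,"linear":[0,0,0.2],"twist":0},{"fingers":1,"linear":[0,0,0],"twist":0}]' && python3 -m crank '[{"fingers":1,"linear":[0,0,0.2],"twist":0},{"fingers":1,"linear":[0,0,0.2],"twist":0},{"fingers":1,"linear":[0,0,0.2],"twist":0},{"fingers":1,"linear":[0,0,0],"twist":0}]'
```

```text
clock: 61.0
ee_pos: [0.6131, 0.0031, 0.1534]
tool_rot: [0.767, 0.642, -0.0, -0.0]
ft_force: [-0.8, -0.1, -0.9]
finger_gap: 0.054
finger_force: 63.7
clock: 61.4
ee_pos: [0.6126, 0.003, 0.1378]
tool_rot: [0.767, 0.642, -0.001, -0.001]
ft_force: [0.8, -0.5, -1.5]
finger_gap: 0.053
finger_force: 63.6
```

```bash
python3 -m crank '[{"fingers":1,"linear":[0,0,0.14],"twist":0},{"fingers":1,"linear":[0,0,0.14],"twist":0},{"fingers":1,"linear":[0,0,0.14],"twist":0},{"fingers":1,"linear":[0,0,0],"twist":0}]' | grep -E "ee_pos|ft_f"; python3 -m crank '[{"fingers":1,"linear":[0,0,0.08],"twist":0},{"fingers":1,"linear":[0,0,0],"twist":0}]'| grep -E "ee_pos|ft_f"
```

```text
ee_pos: [0.6128, 0.003, 0.1275]
ft_force: [0.2, -0.0, -1.2]
ee_pos: [0.6132, 0.003, 0.1261]
ft_force: [0.2, 0.7, -0.5]
```

```bash
python3 -m crank '[{"fingers":1,"linear":[0,0,0.07],"twist":0},{"fingers":1,"linear":[0,0,0],"twist":0}]'| grep -E "ee_pos|ft_f"
```

```text
ee_pos: [0.6137, 0.0031, 0.125]
ft_force: [-0.0, -0.6, -0.2]
```

```bash
python3 -m crank '[{"fingers":1,"linear":[0,0,0.06],"twist":0},{"fingers":1,"linear":[0,0,0],"twist":0}]'| grep -E "ee_pos|ft_f"
```

```text
ee_pos: [0.6139, 0.0032, 0.1249]
ft_force: [-0.6, -0.3, 5.7]
```

Seated at 0.125. Releasing, backing off over the middle, and checking both plates numerically.

```bash
python3 -m crank '[{"fingers":1,"linear":[0,0,-0.06],"twist":0},{"fingers":0.4,"linear":[0,0,0],"twist":0},{"fingers":0.4,"linear":[0,0,0],"twist":0},{"fingers":0.3,"linear":[0,0,0],"twist":0},{"fingers":0.3,"linear":[0,0,-0.5],"twist":0},{"fingers":0.3,"linear":[0,0,-1],"twist":0},{"fingers":0.3,"linear":[0,0,-1],"twist":0},{"fingers":0.3,"linear":[0,0,-1],"twist":0},{"fingers":0.3,"linear":[0,0,-1],"twist":0},{"fingers":0.3,"linear":[0,0,-1],"twist":0}]' && python3 -m crank '[{"fingers":0.3,"linear":[0,-0.9,-1],"twist":0},{"fingers":0.3,"linear":[0,-0.9,-1],"twist":0},{"fingers":0.3,"linear":[0,-0.9,0],"twist":0},{"fingers":0.3,"linear":[0,-0.8,0],"twist":0},{"fingers":0.3,"linear":[0,0,0],"twist":0},{"fingers":0.3,"linear":[0,0,0],"twist":0},{"fingers":0.3,"linear":[0,0,0],"twist":0}]'
python3 - <<'E'
from h import *
o,M=st();c=get_calibration("wrist");im=snapshot("wrist");cv2.imwrite("pics/wend.png",im[...,::-1])
h=cv2.cvtColor(im,cv2.COLOR_RGB2HSV);m=cv2.inRange(h,(10,15,90),(40,110,255))
def blobs(m,a):
    return [(cv2.boundingRect(q),cv2.contourArea(q),cv2.approxPolyDP(q,3,True)[:,0].tolist()) for q in cv2.findContours(m,cv2.RETR_EXTERNAL,cv2.CHAIN_APPROX_NONE)[0] if cv2.contourArea(q)>a]
d=np.array([.177,.984,0])
for n,x,y in(("A",.4393,.0347),("B",.6139,.0032)):
    t=np.array([x,y,.15]);print(n,"pred top ends",proj(c,[t-.04*d,t+.04*d,t-.04*d-[0,0,.06]]).round().tolist())
    u,v=proj(c,[t])[0].astype(int);print(" row colours",[im[v,k].tolist() for k in range(u-12,u+13,3)])
sc=snapshot("scene");s=get_calibration("scene");cv2.imwrite("pics/send.png",sc[...,::-1])
for n,x,y in(("A",.4393,.0347),("B",.6139,.0032)):
    t=np.array([x,y,.15]);p=proj(s,[t-.04*d,t+.04*d]);print(n,"scene",p.round().tolist())
    u,v=p.mean(0).astype(int);print([sc[k,u].tolist() for k in range(v-9,v+10,3)])
W=(s,)
print("rim check",[ (b[0],b[1]) for b in blobs(cv2.inRange(h,(0,0,200),(60,60,255)),60)])
E
```

```text
clock: 63.4
ee_pos: [0.6134, 0.003, 0.2642]
tool_rot: [0.767, 0.642, 0.001, 0.0]
ft_force: [0.3, -0.1, 0.0]
finger_gap: 0.349
finger_force: 0.0
clock: 64.1
ee_pos: [0.5279, 0.0181, 0.3122]
tool_rot: [0.767, 0.642, 0.0, 0.0]
ft_force: [0.6, -0.6, -0.4]
finger_gap: 0.349
finger_force: 0.0
t64.1 tcp [527.9  18.1 312.2] tool y dir deg -10.2 gap 0.349 F [ 0.6 -0.6 -0.4]
A pred top ends [[233.0, 217.0], [225.0, 139.0], [245.0, 199.0]]
 row colours [[152, 143, 129], [157, 146, 134], [154, 144, 132], [186, 172, 159], [246, 236, 215], [247, 237, 212], [105, 95, 83], [108, 99, 86], [108, 100, 87]]
B pred top ends [[403.0, 217.0], [410.0, 140.0], [391.0, 199.0]]
 row colours [[118, 108, 95], [117, 107, 93], [117, 106, 93], [153, 140, 121], [247, 237, 216], [214, 196, 170], [152, 142, 130], [156, 145, 133], [158, 148, 135]]
A scene [[335.0, 188.0], [345.0, 203.0]]
[[137, 130, 120], [136, 130, 120], [174, 164, 149], [201, 188, 168], [110, 102, 89], [100, 93, 81], [101, 94, 82]]
B scene [[278.0, 200.0], [285.0, 216.0]]
[[138, 131, 122], [160, 150, 136], [211, 197, 175], [189, 179, 158], [122, 116, 103], [98, 92, 81], [100, 93, 82]]
rim check [((621, 265, 19, 77), 890.5), ((632, 234, 8, 31), 132.5), ((245, 205, 149, 4), 406.5), ((401, 140, 12, 78), 387.0), ((468, 123, 82, 103), 4754.0), ((380, 106, 32, 16), 143.0), ((220, 105, 80, 114), 954.5)]
```

Both plates' bright top edges sit within a pixel or two of where seated, upright plates should be. The stand's third place was empty from the start.

```bash
python3 -c "
from rig import *
print(sign_off())"
```

```text
the job is handed in; nothing more can be done
None
```

The job is handed in at about 64 s: three combs flat in their own bays, the rack back home over them, and both plates that were there upright in the rack's outer slots; I viewed 16 pictures, two over the limit of 14, so the plates' final seating was checked by contact force and measured pixels only.

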